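# Clamp a temple block in the drilling fixture

### The arm

A 7-joint arm with a two-finger parallel gripper is mounted at the origin on the work surface. World frame = base frame: x ahead of the robot, y to its left, z up, the work surface at z = 0. Lengths are in m, angles in rad, forces in N, time in s.
With the tool pointing down it reaches from about 0.425 to 0.925 m from the base axis. Payload 6.8 kg.
Tool frame: the origin (TCP) lies midway between the tips of the shut fingers; the grasp point (between the pads) lies r.grasp_offset behind it (r.grasp_offset is the distance from the TCP to the grasp point, in m); z points along the fingers, y is the direction in which the jaws open and shut (so a half turn about z gives the same grasp; the last joint's range is limited). The gripper opens to 85 mm and grips with 20 to 120 N. Pads are 22 mm wide; open, the fingers measure 114 mm over their backs; the gripper's body (76 mm by 85 mm) begins 54 mm behind the grasp point. The pads swing forward as they close: fully open they stand 13 mm farther back than shut.
Start: joints at [-0.108, 0.477, 0.022, 1.555, -0.011, 1.109, -0.083], TCP at [0.675, 0, 0.231] pointing down, gripper open.
Joint ranges: [-2.96, 2.96], [-0.34, 2.1], [-1.41, 1.46], [0.24, 2.44], [-1.37, 4.51], [0.17, 1.92], [-2.96, 2.96]. Speed limits (rad/s): [2.39, 2.39, 3.14, 3.14, 3.14, 3.14, 3.14].

### API

Orientations are given as a rotation vector (axis times angle).
In Python, from bench import r gives the robot as it stands. The module is installed in compiled form; this text tells all that it offers.
- The arm moves only by the tool send_rows, never from a script. Its argument "moves" is one flat list of numbers, 4 for each row, row after row: the shift along the tool's x, y, z in mm, then the turn about the tool's z in degrees. A call has 1 to 8 rows; each row is the pose to reach, as a shift and turn from the pose commanded when the call began, along the tool's axes at that moment; what a row does not reach only later rows make up. A row lasts 1/8 s, in which the tool goes at most 62.5 mm and 10.7 degrees, less where a joint would pass 70% of its speed; a pose out of reach is approached as far as the arm can. A call with a gripper value outside its range is refused whole. "hand" is the closure, from 0 (fully open) to 1 (shut), set as the call begins (left out, the last holds). The fingers move at their own pace and stop on an object; "newtons" is the grip in N (left out, the last holds). Time passes only in rows, so rows that repeat a pose let the fingers close. It gives the time, the measured TCP pose, the force and the opening at its end, in the units of the state.
- r.get_obs(): the state, without advancing time (a new reading comes with each control period).
- r.grab_frame(name): name is "scene" or "side" or "wrist"; returns a dict with "img" (384x512x3 uint8, red, green, blue), "mtx" (3x3 intrinsics, pixels), "world_to_cam" (4x4, takes a point from world to camera coordinates). Camera axes: x right, y up, looking along -z (the intrinsics and any distortion apply to the point x, -y, -z); pixel columns grow to the right and rows downward; lengths in m; the calibration is good to about 2 mm. A picture is of the moment at which its call begins. There is no depth.
- r.hand_in(): hands the job in, once; it reports no verdict.
The state is a dict: "clock": time; "joints": joint angles; "qvel": joint speeds; "tau": joint torques, N m; "tcp_pos": TCP position; "orientation": TCP orientation; "contact_force": force on the tool from outside, world axes, zero at the start; "moment": the same for the moment, N m; "grip_width": finger opening in m.
Only numpy, scipy, OpenCV 4.12 (cv2) and the standard library are available. Lean on these libraries where they do the work, as an engineer would, in place of code of your own. Each camera call takes 0.05 s, during which the arm holds its last target.

### The job

Lay the long narrow black acetate block flat in the nest of the green drilling fixture and slide it along the nest until it is fully home, pressed lightly but definitely against the flat end of the stop screw with the little sensing pin pushed in (do not ram it: about 5 N is plenty). Then push the toggle clamp's handle over and down, past its over-centre point, so that the clamp locks by itself with its rubber pad holding the block in the nest, still fully home. Do not force the clamp or the fixture (stay under about 20 N), leave the other things where they are, and let go of everything at the end.

Things in the scene. Friction and masses are not known exactly. Their poses are not given: they have to be found in the camera images.
- blank_mid (a point): Centre (half-way up) of the black acetate block to clamp: a plain straight bar 150 x 18 x 12 mm (own x along it, z up), about 40 g, flat on the table; either end may go first. It is the longest and narrowest of three loose black blocks lying side by side in any order; the others (85 x 18 x 12, 110 x 34 x 12 mm) are not used.
- fixture: The fixture, fixed to the table: a mint-green plate 12 mm thick. Origin on the table under the middle of the nest, which runs along its y; the plate spans x -45 to 130, y +-115 mm. End stop at the nest's +y end; toggle clamp on the +x side at y = 35 mm. Hold the block in the -y half of the nest, clear of the clamp.
- nest (a point): Middle of the nest floor, 22 mm above the table, axes as the fixture's. The nest is an aluminium channel, floor y = -105 to 105 mm, 23 mm wide (x +-11.5 mm) between two rails 3.5 mm high and 4.5 mm thick (y -105 to 65 mm), so a block lying in it stands 8.5 mm proud of the rails and can be held by its sides.
- stop: Steel bracket 26 x 12 x 20 mm at the nest's +y end; origin at the bottom middle of its nest-side face, on the nest floor, axes as the fixture's. Through it, 7 mm above the nest floor, a stop screw 13 mm thick points to -y; its flat end is what the block must touch. The end stands 8 to 28 mm out from the bracket: set differently each time, not measured, so find it by feel or sight.
- handle (a joint): Angle of the clamp's handle, rad: 0 = open, leaning 5 degrees from upright to the fixture's +x; it grows as the handle swings to +x and down; 1.5 = its own hard stop, level. Resistance builds from 0.3, is greatest near 0.95 (about 1.1 N m, 9 to 12 N at the grip's origin), nil at the over-centre point 1.36; then it snaps to 1.5 by itself and stays. Let go sooner, it springs open.
- handle_pivot (a point): The handle's fixed hinge, at x = 100, y = 35, z = 55 mm of the fixture, axis along its y, between two steel cheek plates (x 46 to 112, y 21 to 49 mm, up to 74 mm above the table).
- grip (a point): The handle's round black rubber grip, 18 mm thick, from 37 to 145 mm from the pivot; origin on its centre line 100 mm from the pivot, the place to push (nearer the pivot takes more force). Push it from the nest's side (fixture -x) towards +x, then downwards from above as it comes level, along an arc about the pivot.
- pad: The clamp's round rubber pad, 18 mm across, on a sprung spindle on the clamp bar; origin at the middle of its pressing face. With the clamp open, bar and pad stand up on the nest's +x side (x over 18 mm, z up to 145 mm), so that the block can be lowered straight into the nest. It comes down as the handle closes and holds the block with some 10 to 15 N when locked.
- home_pin (a joint): Travel (m) of the thin sensing pin (5 mm thick) in the middle of the stop screw's end: 0 = free, sticking out 4 mm towards the block; 0.004 = pushed in flush, the block fully home. It is pushed in with only about 0.1 N, far less than the screw, which does not give.
Not all that is in view belongs to the job. Leave any red or turquoise look-alike of the part that bears blank_mid alone.

How it is judged:
On the way, in this order (a step that is already met when the one before it is completed fails the run):
1. the block lies in the nest, fully home, and is pressed against the end stop with more than 1 N, clamp still open (contact force between blank and stop above 1 N and value of joint home_pin above 0.0025 m and z of blank_mid in the frame of nest below 0.009 m and value of joint handle below 0.6 rad), for 0.1 s.
2. the handle is past its over-centre point and the pad presses the block (value of joint handle above 1.42 rad and contact force between pad and blank above 6 N), for 0.2 s.
At the end, for the whole second after the job is handed in: the handle is locked past over-centre (above 1.42), the pad presses the block with over 6 N, the block lies flat in the nest (within 0.08 rad, 6 mm off its centre line at most), fully home (sensing pin in by over 2.5 of its 4 mm: gap under 1.5 mm), and at rest (all of step 2 and value of joint home_pin above 0.0025 m and x of blank_mid in the frame of nest between -0.006 and 0.006 m and z of blank_mid in the frame of nest between 0.003 and 0.0085 m and angle between the x axis of blank_mid and the y axis of fixture, either way round below 0.08 rad and linear speed of blank below 0.01 m/s); the robot touches nothing.
It fails at once if the block is rammed against the end stop (over 20 N) (contact force between blank and stop above 20 N).
It fails at once if the robot presses on the clamp or the fixture with more than 22 N (contact force between any of the fingers, the arm and fixture above 22 N).
It fails at once if another block is moved more than 20 mm (distance of any of blank_short, blank_wide from where it was at the start of the episode above 0.02 m).
It fails at once if another thing on the table is moved more than 30 mm (distance of any of slotted_strip, hinge_tray, driver, chip_brush, oil_can from where it was at the start of the episode above 0.03 m).
It also fails if it takes over 64 s, if anything falls off the work surface, if the arm or the gripper's body presses on something with over 40 N, if the wrist force passes 120 N, or if a joint passes its speed limit or range.

## Working session

There is one attempt and no reset: what is moved stays moved. The work goes in short steps, Python scripts to look and compute and a tool call to move; the robot and the scene stay as the last step left them, time stands still between calls to the robot, and variables do not carry over. Pictures are saved under pics/ and viewed, and the job is handed in when it is done.

Besides the shell and the picture viewer there is one more tool, called by a JSON object that holds its "api" and its "payload", one argument or row to a line. send_rows: Moves the arm, as the interface text tells. Its arguments: {"type":"object","properties":{"moves":{"type":"array"},"hand":{"type":"number"},"newtons":{"type":"number"}},"required":["moves"]}

```bash
mkdir -p pics; ls; python3 - <<'E'
from bench import r
import cv2,numpy as np
o=r.get_obs();print(o, r.grasp_offset)
for n in("scene","side","wrist"):
    f=r.grab_frame(n);cv2.imwrite(f"pics/{n}0.png",f["img"][:,:,::-1]);print(n,f["mtx"].round(1).tolist(),f["world_to_cam"].round(4).tolist(),f.keys())
    np.savez(f"{n}0.npz",**f)
E
```

```text
pics
{'clock': 0.0, 'joints': array([-0.10811487,  0.47780005,  0.02234389,  1.55646266, -0.01147267,
        1.10926836, -0.08312046]), 'qvel': array([ 0.00044398, -0.00048376,  0.00206396, -0.00124916, -0.00108732,
       -0.00064144,  0.00101728]), 'tau': array([-5.45967814e-04, -5.96443820e+01,  1.60769675e+00, -2.81194621e+01,
        1.24063640e-02,  9.39900521e-03,  2.20753498e-05]), 'tcp_pos': array([ 6.74412157e-01, -1.52667544e-05,  2.30321092e-01]), 'orientation': array([-2.22059280e+00, -2.22064699e+00,  2.18052777e-03]), 'contact_force': array([-0.21951426, -0.8433073 ,  0.2823504 ]), 'moment': array([ 0.0483936 , -0.00593752,  0.02574182]), 'grip_width': 0.0855671992218339} 0.0187
scene [[364.1, 0.0, 253.2], [0.0, 364.1, 194.4], [0.0, 0.0, 1.0]] [[-0.757, 0.6533, -0.007, 0.3539], [-0.3847, -0.437, 0.8131, -0.0106], [0.5281, 0.6182, 0.5821, -1.1669], [0.0, 0.0, 0.0, 1.0]] dict_keys(['img', 'mtx', 'world_to_cam'])
side [[452.2, 0.0, 252.1], [0.0, 452.2, 195.3], [0.0, 0.0, 1.0]] [[0.9871, -0.1601, 0.0024, -0.4049], [0.1195, 0.7463, 0.6548, -0.0548], [-0.1066, -0.646, 0.7558, -1.3519], [0.0, 0.0, 0.0, 1.0]] dict_keys(['img', 'mtx', 'world_to_cam'])
wrist [[314.9, 0.0, 255.5], [0.0, 314.9, 189.9], [0.0, 0.0, 1.0]] [[1.0, 0.0013, -0.0027, -0.675], [-0.002, 0.9498, -0.313, 0.0421], [0.0021, 0.313, 0.9498, -0.3813], [0.0, 0.0, 0.0, 1.0]] dict_keys(['img', 'mtx', 'world_to_cam'])
```

View pics/scene0.png

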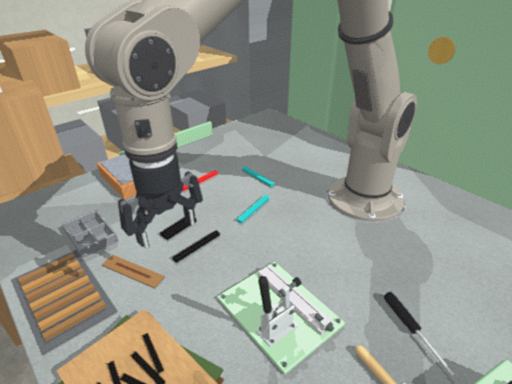

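View pics/side0.png

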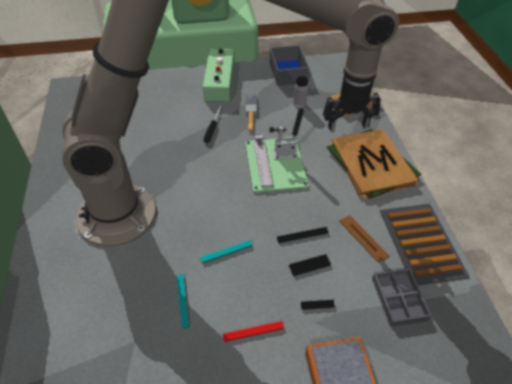

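View pics/wrist0.png

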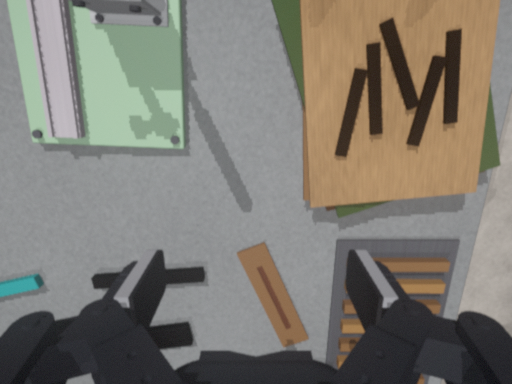

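The side view shows three loose black blocks: (303,235) long and narrow, (310,265) wide, and (318,305) short. It also shows turquoise bars at (227,252) and (183,300), a red bar at (253,331), and strips on the wooden board near (375,158). The one at (303,235) fits 150x18. I'll check it with an enlarged crop and a measurement.

```bash
cat > h.py <<'E'
import numpy as np,cv2
def load(n): return dict(np.load(n+".npz"))
def ray(f,uv):
    K=f["mtx"];W=f["world_to_cam"];R=W[:3,:3];t=W[:3,3]
    d=np.linalg.inv(K)@np.array([uv[0],uv[1],1.0]);d=np.array([d[0],-d[1],-d[2]])
    return -R.T@t,R.T@d
def onz(f,uv,z):
    o,d=ray(f,uv);return o+d*(z-o[2])/d[2]
def proj(f,P):
    P=np.atleast_2d(P);W=f["world_to_cam"];c=P@W[:3,:3].T+W[:3,3];c=c*[1,-1,-1]
    q=c@f["mtx"].T;return q[:,:2]/q[:,2:]
def tri(fu):
    A=np.zeros((3,3));b=np.zeros(3)
    for f,uv in fu:
        o,d=ray(f,uv);d/=np.linalg.norm(d);M=np.eye(3)-np.outer(d,d);A+=M;b+=M@o
    return np.linalg.solve(A,b)
def crop(f,name,x0,y0,w,h,s):
    c=f["img"][y0:y0+h,x0:x0+w,::-1];cv2.imwrite("pics/"+name,cv2.resize(c,None,fx=s,fy=s,interpolation=cv2.INTER_CUBIC))
E
python3 - <<'E'
from h import *
f=load("side0");g=load("wrist0");s=load("scene0")
crop(f,"c_side_blk.png",260,215,90,110,5)
crop(f,"c_side_fix.png",235,120,90,80,8)
crop(g,"c_wrist.png",0,0,260,384,1.55)
crop(s,"c_scene_fix.png",205,250,150,125,5)
# dark blobs
im=f["img"].astype(int);m=((im.max(2)<50)).astype(np.uint8)
n,l,st,c=cv2.connectedComponentsWithStats(m)
for i in range(1,n):
    if 60<st[i,4]<2000 and st[i,1]>200:
        cn=max(cv2.findContours((l==i).astype(np.uint8),cv2.RETR_EXTERNAL,cv2.CHAIN_APPROX_NONE)[0],key=len)[:,0]
        P=np.array([onz(f,p,0.010)[:2] for p in cn.astype(float)],np.float32)
        print(st[i],c[i].round(1),[np.round(v,4) for v in cv2.minAreaRect(P)])
E
```

```text
[278 228  49  15 296] [302.  234.8] [array([ 0.5279, -0.1705]), array([0.1451, 0.0201]), np.float64(4.3952)]
[290 255  40  21 440] [309.2 265. ] [array([ 0.5235, -0.2714]), array([0.1061, 0.0353]), np.float64(8.5512)]
[417 275  27   8  87] [427.  278.4] [array([ 0.8308, -0.3631]), array([0.0147, 0.0733]), np.float64(89.7866)]
[302 301  32   8 218] [317.2 304.5] [array([ 0.5148, -0.3889]), array([0.0191, 0.0802]), np.float64(84.9766)]
```

View pics/c_side_blk.png

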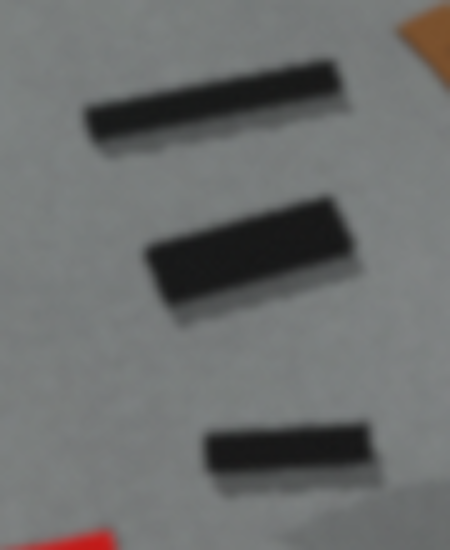

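View pics/c_side_fix.png

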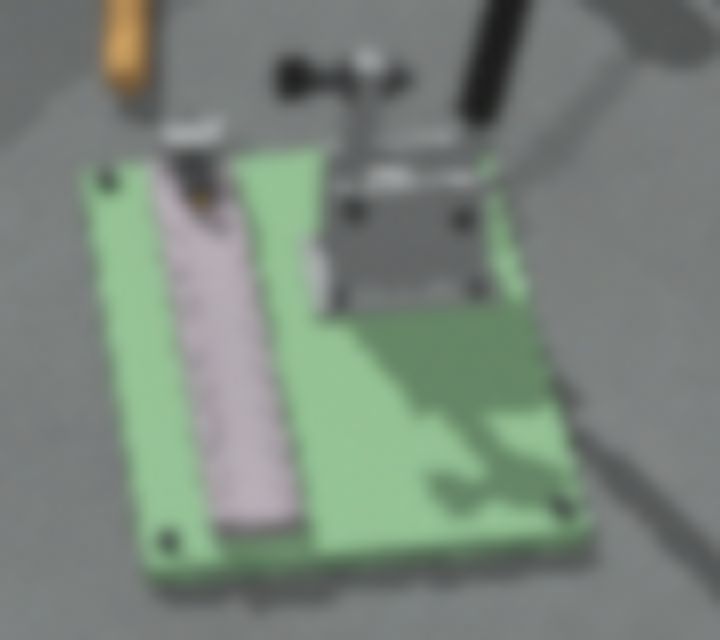

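View pics/c_wrist.png

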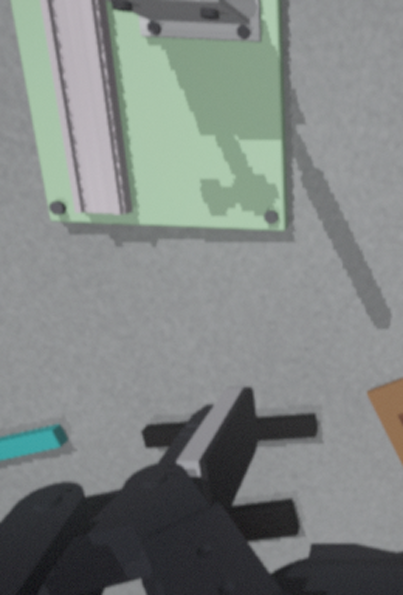

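View pics/c_scene_fix.png

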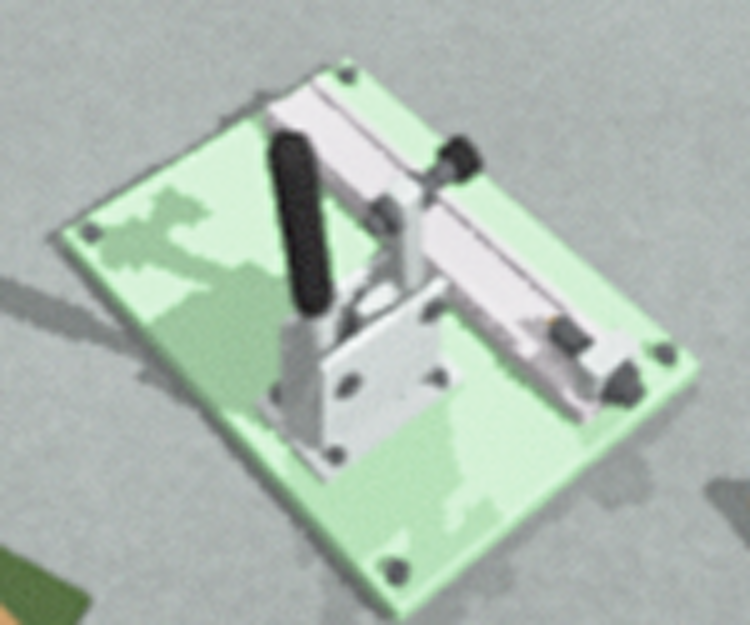

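```bash
python3 - <<'E'
from h import *
f=load("side0");g=load("wrist0");s=load("scene0")
X=np.array([[-45,-115],[130,-115],[130,115],[-45,115]])/1000
def fit(A,B):
    a=A-A.mean(0);b=B-B.mean(0);H=a.T@b;th=np.arctan2(H[0,1]-H[1,0],H[0,0]+H[1,1]);R=np.array([[np.cos(th),-np.sin(th)],[np.sin(th),np.cos(th)]])
    t=B.mean(0)-R@A.mean(0);return np.degrees(th),t,(B-(A@R.T+t))*1000
side={0:(253.5,191),1:(309,186.3),3:(245,140.6)}
scene={0:(274,262),1:(216,297),2:(285,373),3:(345,324.4)}
for nm,ff,d in(("side",f,side),("scene",s,scene),("wrist",g,{0:(31,142),1:(184,147.7)})):
    P=np.array([onz(ff,p,.012)[:2] for p in d.values()]);print(nm,P.round(4).tolist());print(fit(X[list(d)],P))
for nm,ff in(("side",f),("scene",s)):
    hsv=cv2.cvtColor(ff["img"],cv2.COLOR_RGB2HSV);m=cv2.inRange(hsv,(45,40,60),(85,255,255))
    n,l,st,c=cv2.connectedComponentsWithStats(m)
    for i in range(1,n):
        if st[i,4]>500:print(nm,st[i],c[i])
E
```

```text
side [[0.4169, 0.014], [0.5909, 0.006], [0.4255, 0.2455]]
(np.float64(-2.47918041872546), array([0.4661203 , 0.12737666]), array([[ 0.7309014 , -0.42249934],
       [-0.0985666 , -0.90218122],
       [-0.6323348 ,  1.32468056]]))
scene [[0.4177, 0.0233], [0.5936, 0.0153], [0.5998, 0.2458], [0.4288, 0.2547]]
(np.float64(-2.3753140659432015), array([0.46751189, 0.13651494]), array([[-0.04051649, -0.20083342],
       [ 0.92611628, -0.95477786],
       [-2.3345774 , -0.21373038],
       [ 1.44897761,  1.36934167]]))
wrist [[0.4161, 0.0188], [0.5922, 0.0124]]
(np.float64(-2.054019103526679), array([0.46582708, 0.13204615]), array([[-0.61478721,  0.0220492 ],
       [ 0.61478721, -0.0220492 ]]))
side [ 147    0  111  102 7287] [205.99080554  40.60793193]
side [ 455    0   57   69 2220] [490.74144144  23.33063063]
side [   0  106   31  198 3178] [  9.91032096 192.21050975]
side [ 245  139   64   54 1745] [277.2286533  170.01088825]
scene [ 287    0   68  140 7246] [318.8884902   67.87827767]
scene [  391     0   121   209 19965] [458.84853494  92.23831705]
scene [176 121  36  26 536] [193.45522388 133.45335821]
scene [ 218  273  126  101 2266] [268.1200353  328.58296558]
```

The long narrow block is confirmed at (303,235) px: about 145x20 mm measured, yaw about 4.4°, centre (0.528, -0.1705). The other two are clearly shorter or wider. The fixture origin is about (0.4665, 0.132) with yaw about -2.3°. I'll move above the block's -x part and turn the jaws across it.

{"api": "send_rows", "payload": {
  "moves": [-22,-24,13,10.6,-44,-48,26,21.2,-66,-72,39,31.8,-88,-96,52,42.4,-110,-120,65,53,-132,-144,78,63.6,-154,-168,91,74.2,-174,-191,100,84.8],
  "hand": 0.4,
  "newtons": 30
}}

```text
clock: 1.15
tcp_pos: [0.4828, -0.1747, 0.1307]
orientation: [-3.139, -0.132, 0.001]
contact_force: [-0.3, 0.1, 0.3]
grip_width: 0.051
```

```bash
cat >> h.py <<'E'
def snap(n,k):
    from bench import r
    f=r.grab_frame(n);np.savez(f"{n}{k}.npz",**f);cv2.imwrite(f"pics/{n}{k}.png",f["img"][:,:,::-1]);return f
def rep():
    from bench import r
    from scipy.spatial.transform import Rotation as R
    o=r.get_obs();M=R.from_rotvec(o["orientation"]).as_matrix()
    print("t",round(o["clock"],2),"tcp",o["tcp_pos"].round(4),"xyaw",round(np.degrees(np.arctan2(M[1,0],M[0,0])),2),"zax",M[:,2].round(3),"F",o["contact_force"].round(2),"w",round(o["grip_width"],4),"q",o["joints"].round(2))
    return o
E
python3 - <<'E'
from h import *
rep();f=snap("wrist",1)
im=f["img"].astype(int);m=((im.max(2)<45)).astype(np.uint8)
n,l,st,c=cv2.connectedComponentsWithStats(m)
for i in range(1,n):
    if st[i,4]>300: print(st[i],c[i].round(1))
E
```

```text
t 1.15 tcp [ 0.4828 -0.1747  0.1307] xyaw 4.83 zax [-0.001  0.    -1.   ] F [-0.28  0.1   0.34] w 0.051 q [-0.08  0.36  0.37  2.05 -0.18  0.76 -1.08]
[ 358   97   33   75 1281] [376.2 134.1]
[ 479  120   33   78 1202] [500.5 159.8]
[ 383  307  129   77 5013] [442.5 357. ]
[ 144  312  228   72 5716] [263.1 360.9]
[   0  324  122   60 2517] [ 70.3 366.5]
```

View pics/wrist1.png

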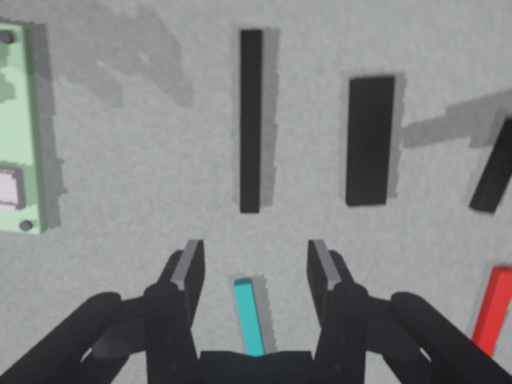

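The wrist view shows the long block upright at columns 240–262, rows 29–213, between the fingers' line. The wide block is at (370,140) and the short one at (495,165).

```bash
python3 - <<'E'
from h import *
f=load("wrist1")
im=f["img"].astype(int)
m=((im.max(2)<60)).astype(np.uint8);m[:, :225]=0;m[:,280:]=0;m[230:]=0
cn=max(cv2.findContours(m,cv2.RETR_EXTERNAL,cv2.CHAIN_APPROX_NONE)[0],key=len)[:,0].astype(float)
P=np.array([onz(f,p,0.012)[:2] for p in cn],np.float32)
R=cv2.minAreaRect(P);print(R);print(cv2.boxPoints(R).round(4))
print(onz(f,(255,250),0.03), proj(f,[0.4828,-0.1747,.0]))
E
```

```text
((0.529981791973114, -0.1664796769618988), (0.1457233726978302, 0.015156482346355915), 4.080657482147217)
[[ 0.4568 -0.1641]
 [ 0.4578 -0.1792]
 [ 0.6032 -0.1689]
 [ 0.6021 -0.1537]]
[ 0.42868584 -0.17912318  0.03      ] [[255.27962815 180.36453894]]
```

{"api": "send_rows", "payload": {
  "moves": [0,-4.7,25,0.7,0,-4.7,60,0.7,0,-4.7,95,0.7,0,-4.7,115,0.7,0,-4.7,122,0.7,0,-4.7,126,0.7,0,-4.7,126,0.7]
}}

```text
clock: 2.08
tcp_pos: [0.484, -0.1694, 0.0058]
orientation: [3.139, 0.124, 0.001]
contact_force: [0.4, -0.4, 0.4]
grip_width: 0.0512
```

```bash
python3 - <<'E'
from h import *
rep();f=snap("side",2);g=snap("wrist",2)
E
python3 -c "
import sys;sys.path.insert(0,'.')
from h import *
f=load('side2');crop(f,'c_side2.png',250,180,120,100,5)"
```

```text
t 2.08 tcp [ 0.484  -0.1694  0.0058] xyaw 4.51 zax [ 0.001 -0.    -1.   ] F [ 0.44 -0.37  0.44] w 0.0512 q [ 0.    0.57  0.27  2.11 -0.3   0.5  -0.99]
```

View pics/wrist2.png

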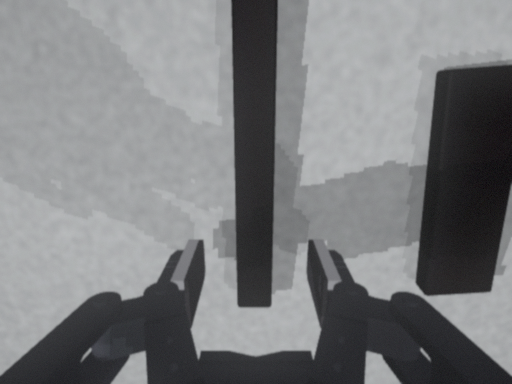

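View pics/c_side2.png

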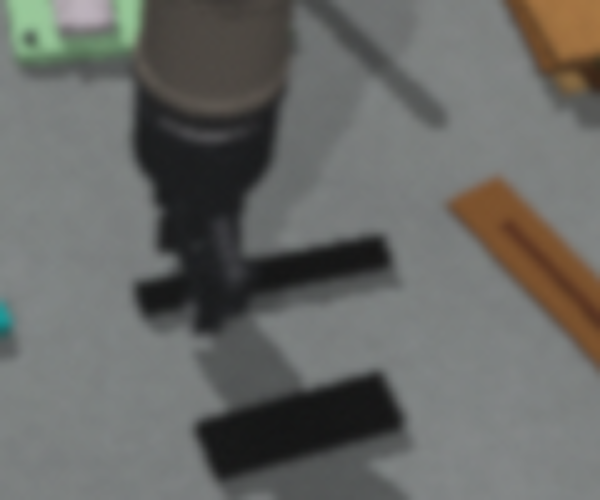

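The block is centred between the jaws and the tips are about 5 mm above the table, so I'll close.

{"api": "send_rows", "payload": {
  "moves": [0,0,0,0,0,0,0,0,0,0,0,0,0,0,0,0,0,0,0,0,0,0,0,0],
  "hand": 1,
  "newtons": 35
}}

```text
clock: 2.92
tcp_pos: [0.4839, -0.1693, 0.0058]
orientation: [-3.139, -0.123, -0.001]
contact_force: [-0.9, 0.9, 5.6]
grip_width: 0.0168
```

{"api": "send_rows", "payload": {
  "moves": [0,0,-10,0,0,0,-30,0,0,0,-60,0,0,0,-90,0,0,0,-90,0,0,0,-90,0]
}}

```text
clock: 3.68
tcp_pos: [0.4832, -0.1691, 0.0951]
orientation: [-3.139, -0.124, 0.001]
contact_force: [0.6, 0.8, -0.7]
grip_width: 0.0162
```

```bash
python3 - <<'E'
from h import *
rep();f=snap("side",3);g=snap("wrist",3)
crop(f,'c_side3.png',230,120,140,130,5)
E
```

```text
t 3.67 tcp [ 0.4832 -0.1691  0.0951] xyaw 4.51 zax [-0.  0. -1.] F [ 0.62  0.81 -0.72] w 0.0162 q [-0.07  0.41  0.36  2.08 -0.22  0.69 -1.06]
```

View pics/wrist3.png

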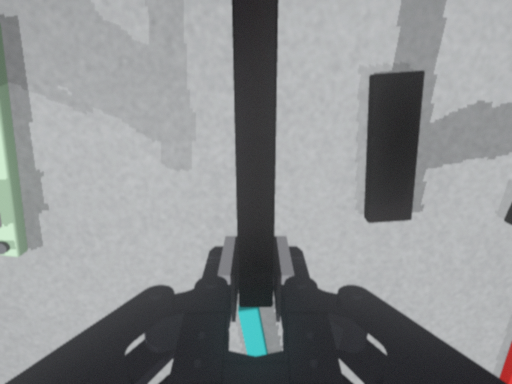

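View pics/c_side3.png

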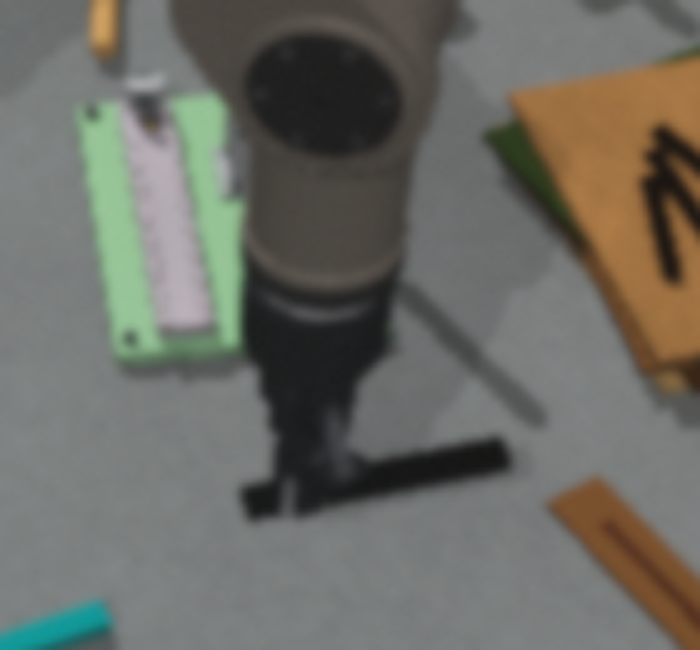

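The block is held level, with an opening of 16 mm and the bottom about 6 mm below the TCP. Next I'll measure the screw end and nest line before placing.

```bash
python3 - <<'E'
from h import *
f=load("side0");s=load("scene0");g=load("wrist0")
crop(f,'c_stop_side.png',250,125,30,30,20);crop(s,'c_stop_scene.png',300,300,40,40,15)
th=np.radians(-2.3);R=np.array([[np.cos(th),-np.sin(th)],[np.sin(th),np.cos(th)]]);o=np.array([.4665,.132])
for z in(.029,):
  for ff,uv in((f,(260,144.4)),(s,(316,315))): 
    p=onz(ff,uv,z);print(p.round(4),((p[:2]-o)@R*1000).round(1))
print(tri([(f,(260,144.4)),(s,(316,315))]).round(4))
E
```

```text
[0.4695 0.2006 0.029 ] [ 0.2 68.6]
[0.468  0.2056 0.029 ] [-1.4 73.6]
[0.4685 0.2042 0.0269]
```

View pics/c_stop_side.png

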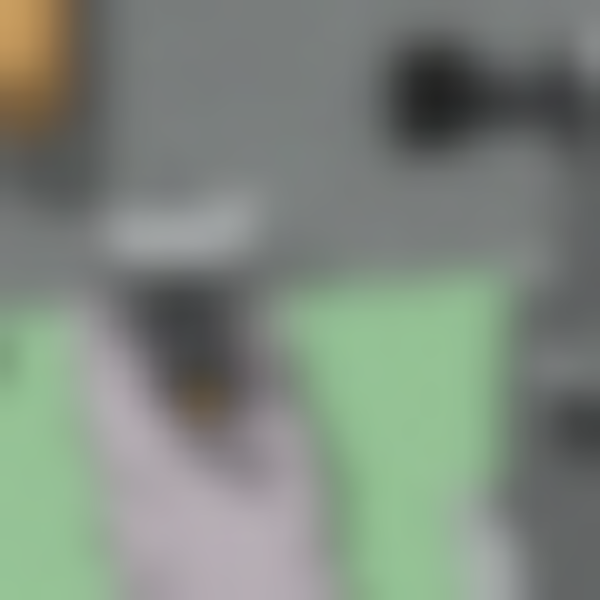

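View pics/c_stop_scene.png

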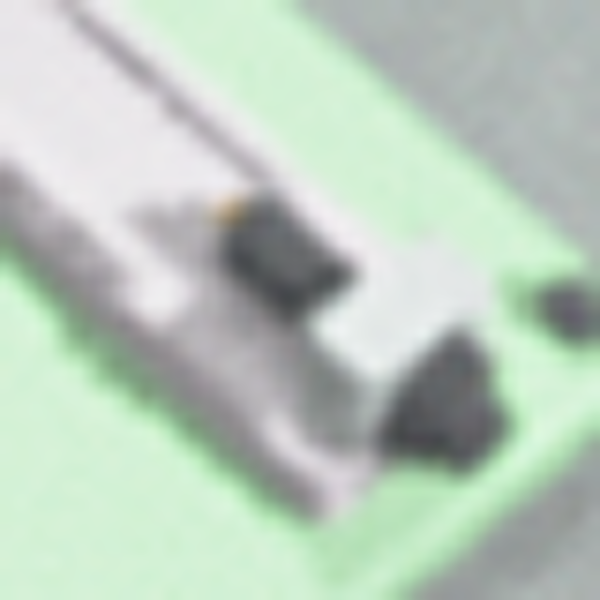

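{"api": "send_rows", "payload": {
  "moves": [0,-10,-8,-10.5,0,-25,-16,-21,0,-40,-25,-31.5,0,-55,-25,-42,0,-70,-25,-52.5,0,-85,-25,-63,0,-95,-25,-73.5,-1.6,-105,-25,-83.2]
}}

```text
clock: 4.78
tcp_pos: [0.4731, -0.0643, 0.1193]
orientation: [-2.258, -2.182, 0.002]
contact_force: [0.2, 0.3, -0.2]
grip_width: 0.0168
```

```bash
python3 - <<'E'
from h import *
rep();g=snap("wrist",4)
E
```

```text
t 4.78 tcp [ 0.4731 -0.0643  0.1193] xyaw 88.04 zax [-0.002  0.    -1.   ] F [ 0.15  0.25 -0.18] w 0.0168 q [-0.    0.31  0.01  2.12 -0.    0.72 -0.03]
```

View pics/wrist4.png

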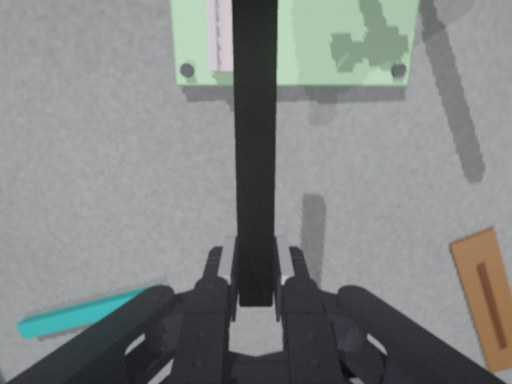

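The plate's front edge is at row 85, with corners (178,85) and (407,85). The nest's left rail is at column 208 and the block at columns 234–277.

```bash
python3 - <<'E'
from h import *
g=load("wrist4");crop(g,"c_w4.png",160,0,270,110,2.9)
hsv=cv2.cvtColor(g["img"],cv2.COLOR_RGB2HSV);m=cv2.inRange(hsv,(40,35,90),(90,255,255));m[:, :165]=0;m[:,440:]=0
for r_ in(10,30,50,70,80):
    c=np.where(m[r_]>0)[0];print(r_,c.min(),c.max(),onz(g,(c.min()-.5,r_),.012).round(4),onz(g,(c.max()+.5,r_),.012).round(4))
for c_ in(185,195,205,290,330,380,400):
    r_=np.where(m[:,c_]>0)[0].max();print(c_,r_,onz(g,(c_,r_+.5),.012).round(4))
# black screws
E
```

```text
10 277 416 [0.4931 0.0664 0.012 ] [0.5916 0.0631 0.012 ]
30 277 413 [0.4929 0.0537 0.012 ] [0.591  0.0504 0.012 ]
50 276 409 [0.492  0.0405 0.012 ] [0.5897 0.0373 0.012 ]
70 276 391 [0.4919 0.0268 0.012 ] [0.578 0.024 0.012]
80 186 402 [0.4242 0.0221 0.012 ] [0.587  0.0167 0.012 ]
185 84 [0.4235 0.0189 0.012 ]
195 84 [0.431  0.0186 0.012 ]
205 84 [0.4386 0.0184 0.012 ]
290 84 [0.5027 0.0163 0.012 ]
330 85 [0.5328 0.0145 0.012 ]
380 84 [0.5704 0.014  0.012 ]
400 84 [0.5855 0.0135 0.012 ]
```

View pics/c_w4.png

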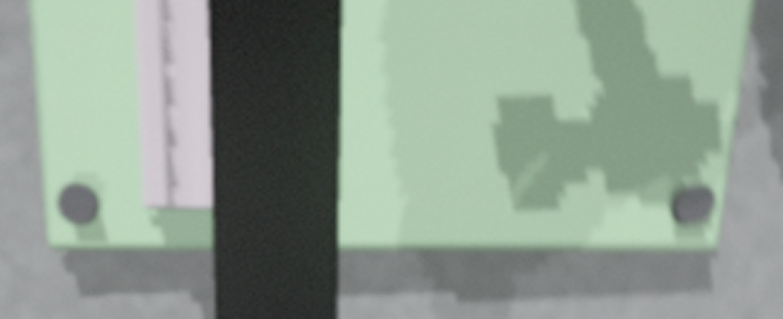

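```bash
python3 - <<'E'
from h import *
g=load("wrist4")
def seg(a,b,z):
    A=onz(g,a,z);B=onz(g,b,z);d=A-B;ang=np.degrees(np.arctan2(-d[0],d[1]));return A.round(4)[:2],B.round(4)[:2],round(ang,2)
print("left plate",seg((170.3,0),(177.2,84.5),.012))
print("rail out",seg((205.9,0),(209.3,71.4),.0255))
print("rail in",seg((216.9,0),(219.3,70.7),.0255))
print("right plate",seg((160+752/2.9,0),(160+718/2.9,83),.012))
h=0.1193-0.0058+0.012
print("block L", seg((160+210/2.9,0),(160+217/2.9,110),h),"R",seg((160+343/2.9,0),(160+336/2.9,110),h))
E
```

```text
left plate (array([0.419 , 0.0751]), array([0.4176, 0.0191]), np.float64(-1.41))
rail out (array([0.4457, 0.0711]), array([0.4444, 0.0269]), np.float64(-1.61))
rail in (array([0.4529, 0.0709]), array([0.4515, 0.0271]), np.float64(-1.87))
right plate (array([0.5927, 0.0692]), array([0.591 , 0.0144]), np.float64(-1.78))
block L (array([0.4691, 0.0474]), array([0.4679, 0.0066]), np.float64(-1.77)) R (array([0.4867, 0.0469]), array([0.4852, 0.0061]), np.float64(-2.03))
```

{"api": "send_rows", "payload": {
  "moves": [30,-4,0,0,60,-8,0,0,90,-12,15,0,115,-14.7,35,0,124.4,-14.7,55,0,124.4,-14.7,64,0,124.4,-14.7,64,0,124.4,-14.7,64,0]
}}

```text
clock: 5.82
tcp_pos: [0.4644, 0.0594, 0.0567]
orientation: [2.267, 2.174, 0.001]
contact_force: [-0.3, -0.4, -0.1]
grip_width: 0.0168
```

```bash
python3 - <<'E'
from h import *
rep();g=snap("wrist",5);s=snap("scene",5);f=snap("side",5)
crop(s,'c_scene5.png',205,240,150,130,5);crop(f,'c_side5.png',235,120,90,80,8)
E
```

```text
t 5.83 tcp [0.4644 0.0594 0.0567] xyaw 87.59 zax [ 0.001 -0.    -1.   ] F [-0.33 -0.35 -0.11] w 0.0168 q [-0.23  0.41 -0.04  2.18  0.03  0.56 -0.33]
```

View pics/wrist5.png

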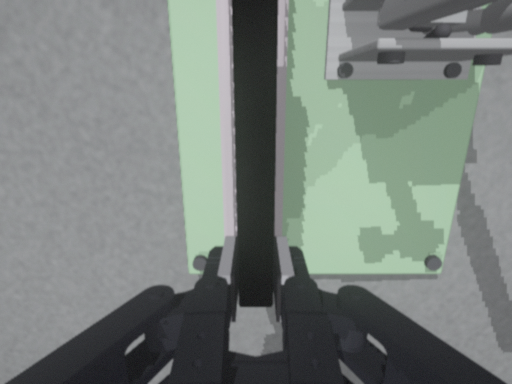

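View pics/c_scene5.png

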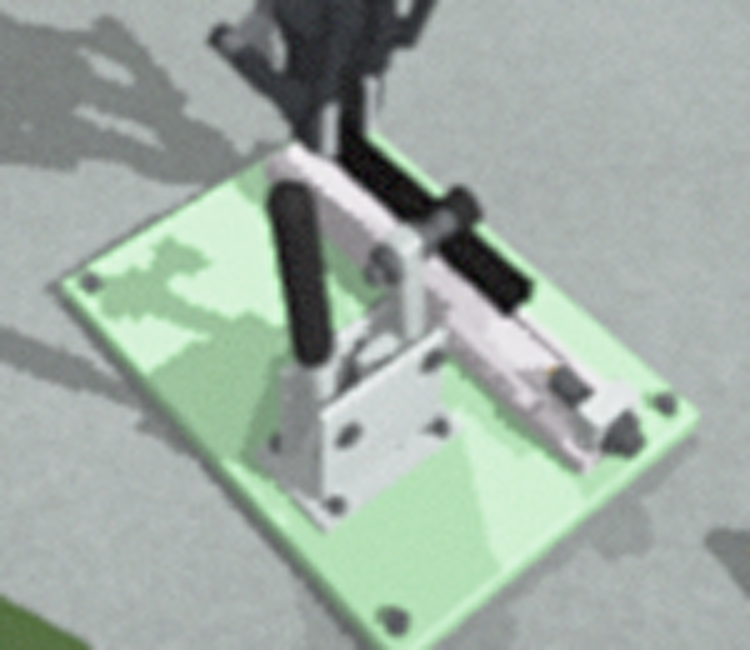

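View pics/c_side5.png

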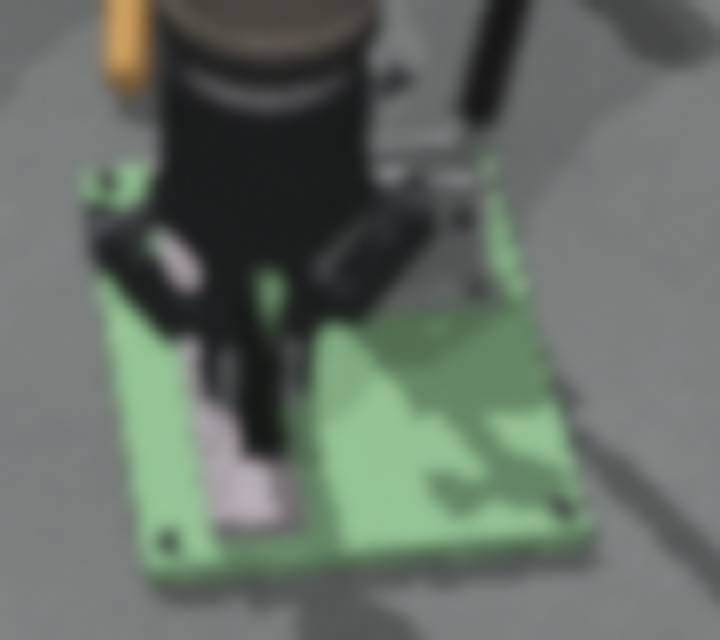

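```bash
python3 - <<'E'
from h import *
g=load("wrist5");crop(g,"c_w5.png",205,0,100,240,2.5)
im=cv2.cvtColor(g["img"],cv2.COLOR_RGB2GRAY).astype(int);sat=cv2.cvtColor(g["img"],cv2.COLOR_RGB2HSV)[...,1].astype(int)
for r_ in(5,60,120,180,220):
    print(r_,[(c,im[r_,c],sat[r_,c]) for c in range(214,294,1)])if r_ in(5,) else 0
E
```

```text
5 [(214, np.int64(192), np.int64(32)), (215, np.int64(193), np.int64(22)), (216, np.int64(193), np.int64(3)), (217, np.int64(193), np.int64(8)), (218, np.int64(192), np.int64(8)), (219, np.int64(193), np.int64(9)), (220, np.int64(194), np.int64(6)), (221, np.int64(195), np.int64(6)), (222, np.int64(194), np.int64(8)), (223, np.int64(194), np.int64(8)), (224, np.int64(195), np.int64(9)), (225, np.int64(191), np.int64(8)), (226, np.int64(191), np.int64(8)), (227, np.int64(185), np.int64(8)), (228, np.int64(166), np.int64(11)), (229, np.int64(140), np.int64(9)), (230, np.int64(134), np.int64(9)), (231, np.int64(109), np.int64(11)), (232, np.int64(62), np.int64(4)), (233, np.int64(34), np.int64(8)), (234, np.int64(32), np.int64(30)), (235, np.int64(31), np.int64(16)), (236, np.int64(37), np.int64(20)), (237, np.int64(34), np.int64(8)), (238, np.int64(34), np.int64(22)), (239, np.int64(34), np.int64(22)), (240, np.int64(31), np.int64(16)), (241, np.int64(36), np.int64(7)), (242, np.int64(32), np.int64(31)), (243, np.int64(33), np.int64(8)), (244, np.int64(29), np.int64(0)), (245, np.int64
[... 1000 characters left out ...]
p.int64(36), np.int64(21)), (275, np.int64(36), np.int64(14)), (276, np.int64(37), np.int64(13)), (277, np.int64(85), np.int64(9)), (278, np.int64(144), np.int64(12)), (279, np.int64(173), np.int64(9)), (280, np.int64(177), np.int64(10)), (281, np.int64(177), np.int64(10)), (282, np.int64(176), np.int64(9)), (283, np.int64(176), np.int64(9)), (284, np.int64(169), np.int64(9)), (285, np.int64(151), np.int64(8)), (286, np.int64(150), np.int64(7)), (287, np.int64(163), np.int64(5)), (288, np.int64(157), np.int64(10)), (289, np.int64(139), np.int64(31)), (290, np.int64(132), np.int64(40)), (291, np.int64(130), np.int64(40)), (292, np.int64(132), np.int64(42)), (293, np.int64(132), np.int64(40))]
```

View pics/c_w5.png

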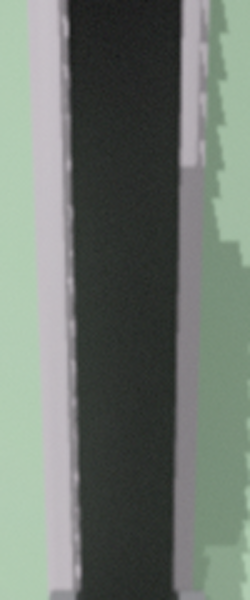

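```bash
python3 - <<'E'
from h import *
g=load("wrist5");o,_=ray(g,(0,0));print("cam",o.round(4))
im=cv2.cvtColor(g["img"],cv2.COLOR_RGB2GRAY).astype(int);sat=cv2.cvtColor(g["img"],cv2.COLOR_RGB2HSV)[...,1].astype(int)
for r_ in(5,100,150,200,225):
    s=cv2.blur(sat[r_-3:r_+4].astype(np.float32),(1,7))[3];i=cv2.blur(im[r_-3:r_+4].astype(np.float32),(1,7))[3]
    L=next(c for c in range(250,200,-1) if s[c]>20 and i[c]>90); Rr=next(c for c in range(268,310) if s[c]>20 and i[c]>90)
    bl=next(c for c in range(250,200,-1) if i[c]>70); br=next(c for c in range(260,310) if i[c]>70)
    il=next(c for c in range(L+3,250) if i[c]<i[L+4]-12)
    w=lambda c,z:onz(g,(c,r_),z)[0]*1000
    print(r_,"px",L,il,bl,br,Rr,"railouterL %.1f innerL %.1f railoutR %.1f R@.022 %.1f blk %.1f %.1f"%(w(L+.5,.0255),w(il-.5,.0255),w(Rr-.5,.0255),w(Rr-.5,.018),w(bl+.5,.0629),w(br-.5,.0629)),"y",onz(g,(255,r_),.0255)[1].round(4))
E
```

```text
cam [0.4689 0.1396 0.1998]
5 px 215 228 231 277 289 railouterL 450.9 innerL 456.8 railoutR 486.5 R@.022 487.3 blk 460.9 478.1 y 0.1772
100 px 218 230 234 276 286 railouterL 448.9 innerL 454.8 railoutR 484.6 R@.022 485.2 blk 459.9 477.0 y 0.1326
150 px 220 232 235 275 285 railouterL 447.9 innerL 454.1 railoutR 483.7 R@.022 484.3 blk 459.0 476.2 y 0.1057
200 px 222 233 236 274 283 railouterL 446.9 innerL 452.7 railoutR 482.2 R@.022 482.8 blk 458.1 475.2 y 0.0759
225 px 223 234 237 274 282 railouterL 446.3 innerL 452.3 railoutR 481.4 R@.022 481.9 blk 457.8 474.9 y 0.0598
```

{"api": "send_rows", "payload": {
  "moves": [0,-1.6,6,0.3,0,-1.6,12,0.3,0,-1.6,18,0.3,0,-1.6,22,0.3,0,-1.6,25,0.3,0,-1.6,25,0.3]
}}

```text
clock: 6.72
tcp_pos: [0.4623, 0.0602, 0.0311]
orientation: [-2.271, -2.17, 0.001]
contact_force: [0.3, 0.2, 0.1]
grip_width: 0.017
```

```bash
python3 - <<'E'
from h import *
rep();g=snap("wrist",6);s=snap("scene",6)
crop(s,'c_scene6.png',205,240,150,130,5);crop(g,"c_w6.png",205,0,100,240,2.5)
E
```

```text
t 6.72 tcp [0.4623 0.0602 0.0311] xyaw 87.4 zax [-0. -0. -1.] F [0.29 0.21 0.09] w 0.017 q [-0.23  0.45 -0.04  2.19  0.03  0.5  -0.34]
```

View pics/c_w6.png

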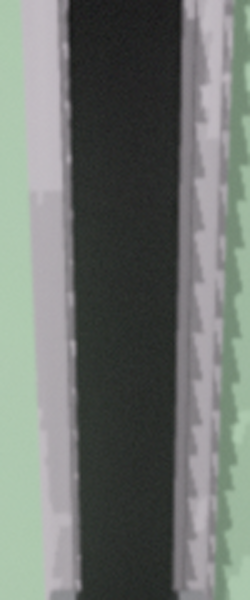

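View pics/c_scene6.png

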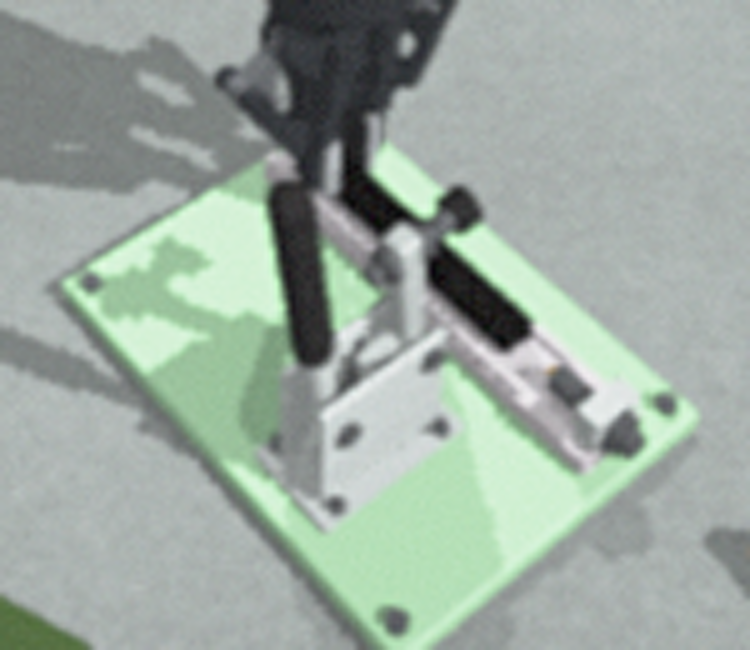

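{"api": "send_rows", "payload": {
  "moves": [0,0.6,1,0,0,0.6,2,0,0,0.6,3,0,0,0.6,3.5,0,0,0.6,3.5,0]
}}

```text
clock: 7.45
tcp_pos: [0.463, 0.0602, 0.0278]
orientation: [-2.271, -2.171, 0.0]
contact_force: [-0.7, 0.4, 0.2]
grip_width: 0.0168
```

```bash
python3 - <<'E'
from h import *
rep();g=snap("wrist",7);s=snap("scene",7)
crop(s,'c_scene7.png',255,260,100,80,7);crop(g,"c_w7.png",205,0,100,240,2.5)
E
```

```text
t 7.45 tcp [0.463  0.0602 0.0278] xyaw 87.4 zax [-0. -0. -1.] F [-0.66  0.38  0.16] w 0.0168 q [-0.23  0.46 -0.04  2.19  0.04  0.49 -0.34]
```

View pics/c_w7.png

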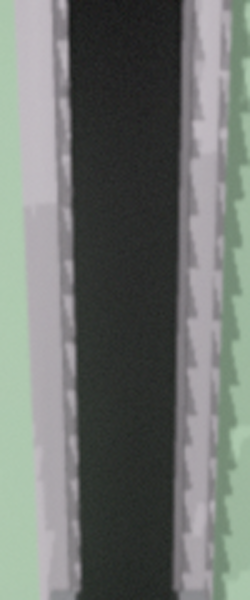

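View pics/c_scene7.png

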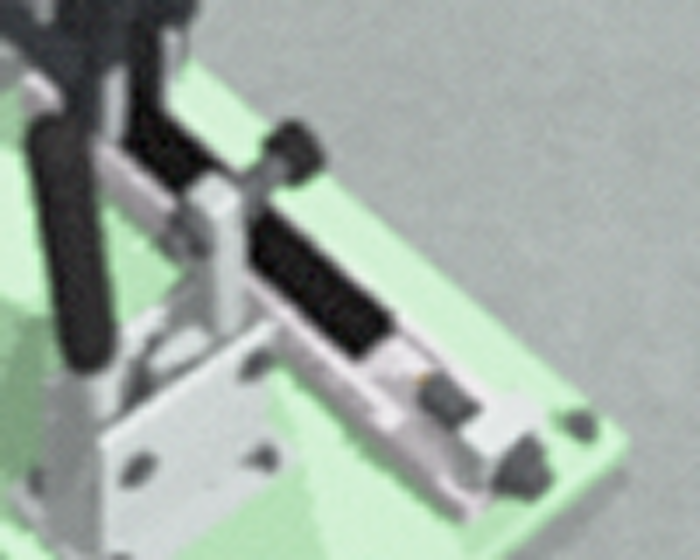

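{"api": "send_rows", "payload": {
  "moves": [0,0,0.5,0,0,0,1,0,0,0,1,0]
}}

```text
clock: 7.92
tcp_pos: [0.4631, 0.0602, 0.0277]
orientation: [2.271, 2.17, 0.0]
contact_force: [-4.9, -0.6, 14.9]
grip_width: 0.0164
```

```bash
python3 - <<'E'
from h import *
rep()
s=load("scene7")
# block front top edge & pin in scene7
for uv,z in(((255+375/7,260+342/7),.0355),((255+425/7,260+378/7),.029)):
    print(onz(s,uv,z).round(4))
E
```

```text
t 7.92 tcp [0.4631 0.0602 0.0277] xyaw 87.39 zax [ 0. -0. -1.] F [-4.91 -0.6  14.87] w 0.0164 q [-0.23  0.46 -0.04  2.19  0.03  0.49 -0.34]
[0.4723 0.1876 0.0355]
[0.4666 0.2036 0.029 ]
```

{"api": "send_rows", "payload": {
  "moves": [0,0,-0.9,0,2,0,-0.9,0,5,0,-0.9,0,8,0,-0.9,0,11,0,-0.9,0,12,0,-0.9,0,12,0,-0.9,0]
}}

```text
clock: 8.8
tcp_pos: [0.4638, 0.0724, 0.0278]
orientation: [2.271, 2.171, 0.001]
contact_force: [-0.2, -1.3, 4.7]
grip_width: 0.0164
```

```bash
python3 - <<'E'
from h import *
rep();s=snap("scene",8);g=snap("wrist",8)
crop(s,'c_scene8.png',290,280,60,60,10)
E
```

```text
t 8.8 tcp [0.4638 0.0724 0.0278] xyaw 87.41 zax [ 0.  0. -1.] F [-0.24 -1.31  4.75] w 0.0164 q [-0.26  0.46 -0.04  2.18  0.03  0.49 -0.37]
```

View pics/c_scene8.png

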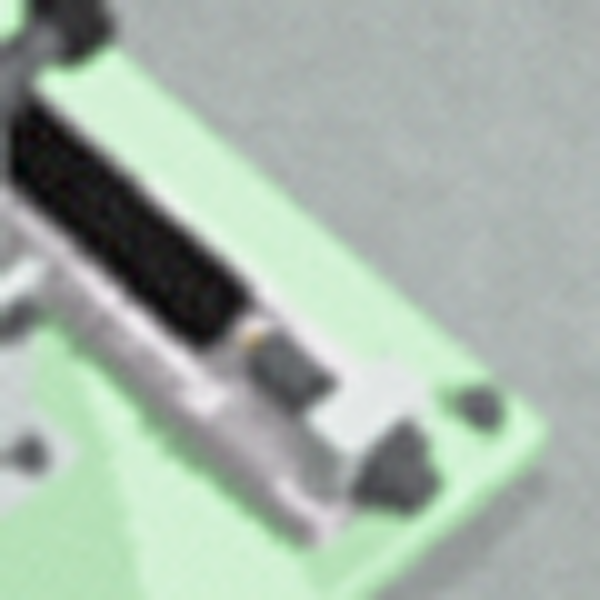

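The block front is now close to the orange pin tip, at about (250,338) in the crop. I'll continue in small steps.

{"api": "send_rows", "payload": {
  "moves": [0.7,0,-0.2,0,1.4,0,-0.2,0,2,0,-0.2,0,2,0,-0.2,0]
}}

```text
clock: 9.4
tcp_pos: [0.4635, 0.0743, 0.0278]
orientation: [-2.271, -2.17, 0.0]
contact_force: [-0.0, -1.9, 2.8]
grip_width: 0.0164
```

{"api": "send_rows", "payload": {
  "moves": [0.4,0,0,0,0.8,0,0,0]
}}

```text
clock: 9.65
tcp_pos: [0.4636, 0.0751, 0.0278]
orientation: [-2.271, -2.17, 0.0]
contact_force: [-0.5, -0.4, 0.5]
grip_width: 0.0166
```

{"api": "send_rows", "payload": {
  "moves": [0.4,0,0,0,0.8,0,0,0]
}}

```text
clock: 9.9
tcp_pos: [0.4637, 0.076, 0.0278]
orientation: [-2.271, -2.171, -0.0]
contact_force: [-0.5, -1.2, -0.4]
grip_width: 0.0168
```

{"api": "send_rows", "payload": {
  "moves": [0.4,0,0,0,0.7,0,0,0]
}}

```text
clock: 10.15
tcp_pos: [0.4638, 0.0765, 0.0279]
orientation: [-2.271, -2.171, -0.0]
contact_force: [-0.6, 0.9, -1.1]
grip_width: 0.0166
```

```bash
python3 - <<'E'
from h import *
rep();s=snap("scene",9)
crop(s,'c_scene9.png',290,280,60,60,10)
E
```

```text
t 10.15 tcp [0.4638 0.0765 0.0279] xyaw 87.4 zax [-0.  0. -1.] F [-0.6   0.89 -1.13] w 0.0166 q [-0.27  0.46 -0.04  2.18  0.03  0.49 -0.37]
```

View pics/c_scene9.png

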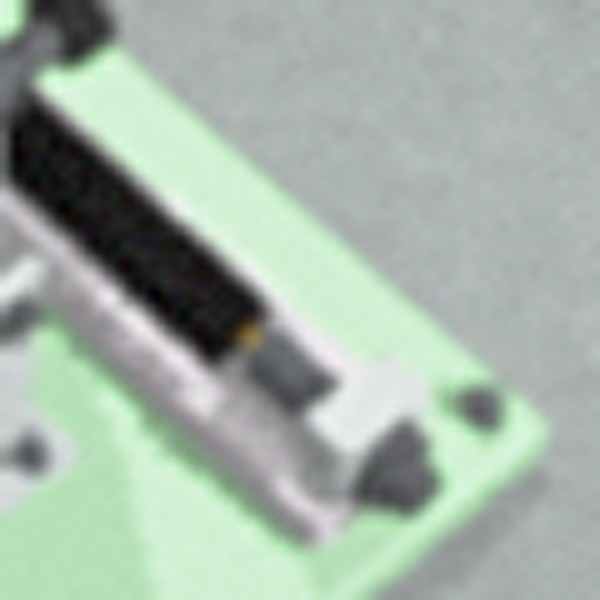

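The block now reaches the pin tip at crop (248,335). About 3–4 mm remain.

{"api": "send_rows", "payload": {
  "moves": [0.5,0,0,0,1,0,0,0,1.5,0,0,0,1.5,0,0,0]
}}

```text
clock: 10.7
tcp_pos: [0.4639, 0.0781, 0.0279]
orientation: [-2.271, -2.171, -0.0]
contact_force: [-0.6, -0.5, -0.1]
grip_width: 0.0166
```

{"api": "send_rows", "payload": {
  "moves": [0.3,0,0,0,0.6,0,0,0]
}}

```text
clock: 10.95
tcp_pos: [0.4639, 0.0785, 0.0279]
orientation: [2.271, 2.17, 0.0]
contact_force: [-0.0, 0.6, -0.5]
grip_width: 0.0165
```

{"api": "send_rows", "payload": {
  "moves": [0.3,0,0,0,0.5,0,0,0]
}}

```text
clock: 11.2
tcp_pos: [0.464, 0.079, 0.0279]
orientation: [2.271, 2.17, 0.0]
contact_force: [-0.8, -0.3, 0.1]
grip_width: 0.0168
```

```bash
python3 - <<'E'
from h import *
rep();s=snap("scene",10)
crop(s,'c_scene10.png',290,280,60,60,10)
E
```

```text
t 11.2 tcp [0.464  0.079  0.0279] xyaw 87.39 zax [ 0.  0. -1.] F [-0.83 -0.31  0.08] w 0.0168 q [-0.27  0.47 -0.04  2.18  0.03  0.49 -0.38]
```

View pics/c_scene10.png

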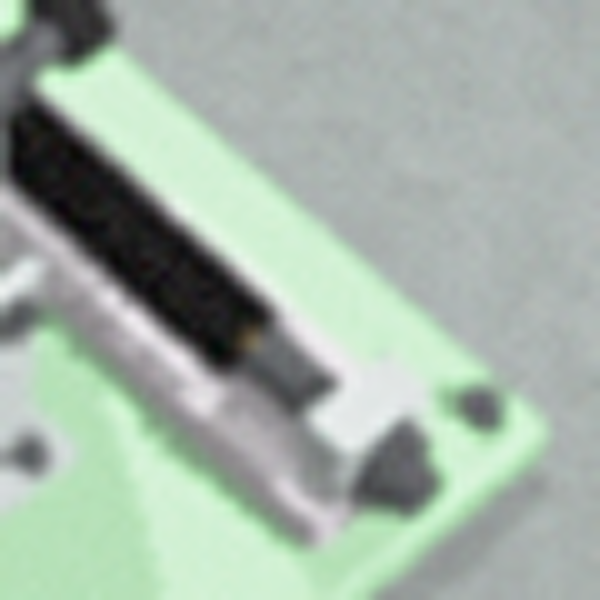

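{"api": "send_rows", "payload": {
  "moves": [0.3,0,0,0,0.5,0,0,0]
}}

```text
clock: 11.5
tcp_pos: [0.4639, 0.0796, 0.0279]
orientation: [2.271, 2.17, 0.0]
contact_force: [0.5, -0.5, -0.4]
grip_width: 0.0166
```

{"api": "send_rows", "payload": {
  "moves": [0.3,0,0,0,0.5,0,0,0]
}}

```text
clock: 11.75
tcp_pos: [0.464, 0.0801, 0.0279]
orientation: [-2.271, -2.171, -0.0]
contact_force: [0.3, -0.0, -0.8]
grip_width: 0.0167
```

{"api": "send_rows", "payload": {
  "moves": [0.3,0,0,0,0.4,0,0,0]
}}

```text
clock: 12.0
tcp_pos: [0.464, 0.0805, 0.0279]
orientation: [2.271, 2.17, 0.0]
contact_force: [0.7, 0.1, -0.4]
grip_width: 0.0167
```

{"api": "send_rows", "payload": {
  "moves": [0.2,0,0,0,0.4,0,0,0]
}}

```text
clock: 12.25
tcp_pos: [0.464, 0.0809, 0.0279]
orientation: [-2.271, -2.17, -0.0]
contact_force: [-0.8, -0.2, -0.2]
grip_width: 0.0166
```

{"api": "send_rows", "payload": {
  "moves": [0.2,0,0,0,0.4,0,0,0]
}}

```text
clock: 12.5
tcp_pos: [0.464, 0.0813, 0.0279]
orientation: [2.271, 2.17, 0.0]
contact_force: [-0.1, -0.2, 0.3]
grip_width: 0.0167
```

```bash
python3 - <<'E'
from h import *
rep();s=snap("scene",11)
crop(s,'c_scene11.png',290,280,60,60,10)
E
```

```text
t 12.5 tcp [0.464  0.0813 0.0279] xyaw 87.4 zax [ 0.  0. -1.] F [-0.1  -0.2   0.27] w 0.0167 q [-0.28  0.47 -0.04  2.18  0.03  0.5  -0.38]
```

View pics/c_scene11.png

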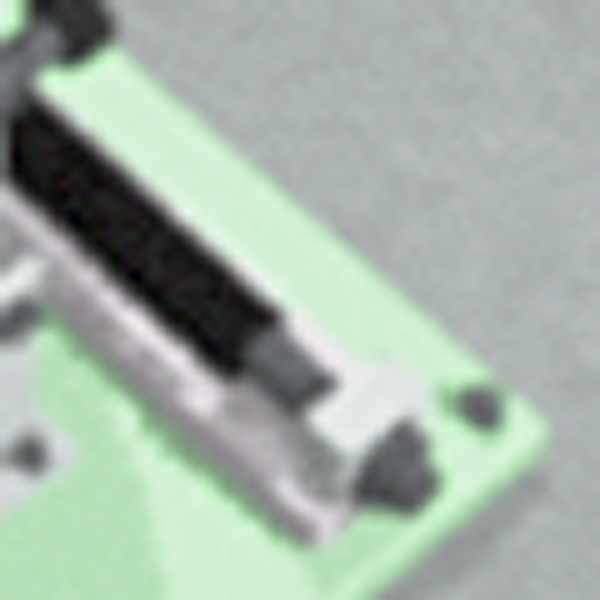

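The pin is almost hidden and the contact is near. I'll keep stepping finely.

{"api": "send_rows", "payload": {
  "moves": [0.2,0,0,0,0.4,0,0,0]
}}

```text
clock: 12.8
tcp_pos: [0.4641, 0.0816, 0.0279]
orientation: [2.271, 2.17, 0.0]
contact_force: [-0.5, 0.3, 0.3]
grip_width: 0.0166
```

{"api": "send_rows", "payload": {
  "moves": [0.2,0,0,0,0.4,0,0,0]
}}

```text
clock: 13.05
tcp_pos: [0.464, 0.082, 0.0279]
orientation: [-2.271, -2.17, 0.0]
contact_force: [0.3, -1.2, -0.2]
grip_width: 0.017
```

{"api": "send_rows", "payload": {
  "moves": [0.2,0,0,0,0.3,0,0,0]
}}

```text
clock: 13.3
tcp_pos: [0.464, 0.0821, 0.0279]
orientation: [2.271, 2.17, -0.0]
contact_force: [0.6, -1.4, -0.1]
grip_width: 0.0165
```

{"api": "send_rows", "payload": {
  "moves": [0.1,0,0,0,0.2,0,0,0,0.2,0,0,0]
}}

```text
clock: 13.68
tcp_pos: [0.464, 0.0821, 0.0279]
orientation: [2.272, 2.17, -0.001]
contact_force: [-0.3, -2.6, -0.6]
grip_width: 0.0166
```

{"api": "send_rows", "payload": {
  "moves": [0.1,0,0,0,0.2,0,0,0,0.2,0,0,0]
}}

```text
clock: 14.05
tcp_pos: [0.4639, 0.0822, 0.0278]
orientation: [2.272, 2.17, -0.001]
contact_force: [-1.2, -4.7, -0.3]
grip_width: 0.0165
```

{"api": "send_rows", "payload": {
  "moves": [0.05,0,0,0,0.05,0,0,0,0.05,0,0,0]
}}

```text
clock: 14.42
tcp_pos: [0.4639, 0.0821, 0.0278]
orientation: [2.272, 2.17, -0.001]
contact_force: [0.3, -5.2, -0.1]
grip_width: 0.0169
```

{"api": "send_rows", "payload": {
  "moves": [0,0,0,0,0,0,0,0,0,0,0,0,0,0,0,0],
  "hand": 0.55
}}

```text
clock: 14.92
tcp_pos: [0.4642, 0.0831, 0.0279]
orientation: [-2.271, -2.171, -0.001]
contact_force: [-0.0, 0.5, -0.3]
grip_width: 0.0386
```

```bash
python3 - <<'E'
from h import *
rep();s=snap("scene",12);g=snap("wrist",12)
crop(s,'c_scene12.png',290,280,60,60,10)
E
```

```text
t 14.93 tcp [0.4642 0.0831 0.0279] xyaw 87.42 zax [ 0.  0. -1.] F [-0.02  0.5  -0.25] w 0.0386 q [-0.28  0.47 -0.04  2.18  0.03  0.5  -0.39]
```

View pics/c_scene12.png

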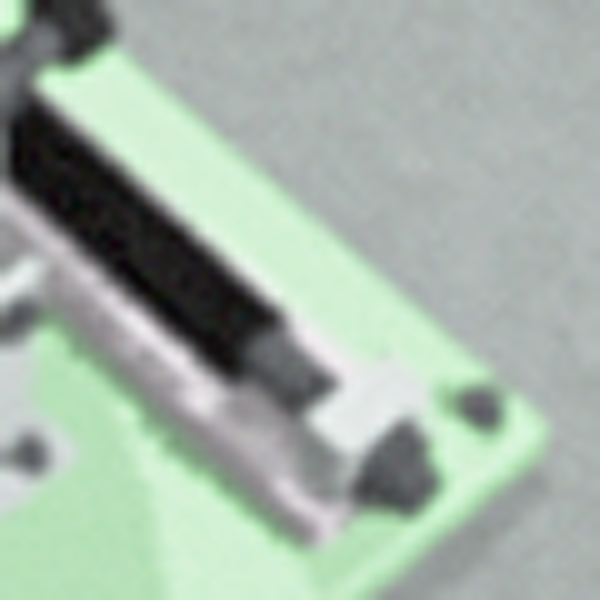

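View pics/wrist12.png

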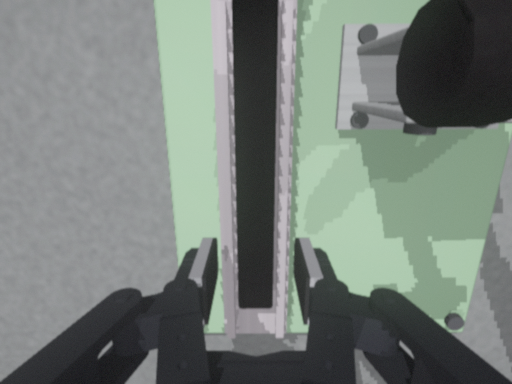

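The block stays home after release. I'll retreat upwards and back, then check the handle position by triangulation.

{"api": "send_rows", "payload": {
  "moves": [0,0,-15,0,0,0,-30,0,-15,0,-60,0,-40,0,-90,0,-60,0,-130,0,-60,0,-180,0,-60,0,-200,0,-60,0,-200,0]
}}

```text
clock: 16.02
tcp_pos: [0.4624, 0.0229, 0.2305]
orientation: [2.27, 2.168, 0.007]
contact_force: [-0.1, -0.2, -1.4]
grip_width: 0.0384
```

```bash
python3 - <<'E'
from h import *
rep();s=snap("scene",13);f=snap("side",13);g=snap("wrist",13)
f0=load("side0");crop(f0,'c_h_side.png',270,65,60,90,6);crop(s,'c_h_scene.png',205,250,150,125,5)
E
```

```text
t 16.02 tcp [0.4624 0.0229 0.2305] xyaw 87.38 zax [ 0.005  0.001 -1.   ] F [-0.06 -0.17 -1.4 ] w 0.0384 q [-0.16  0.13 -0.02  2.05  0.    0.97 -0.23]
```

View pics/c_h_side.png

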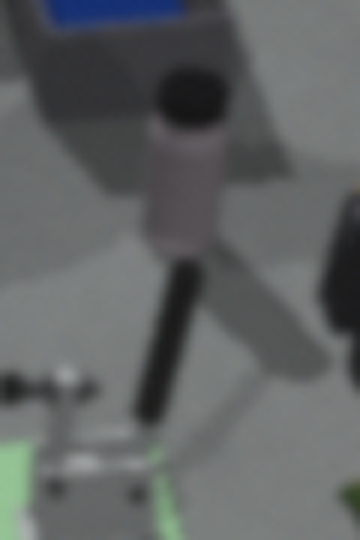

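View pics/c_h_scene.png

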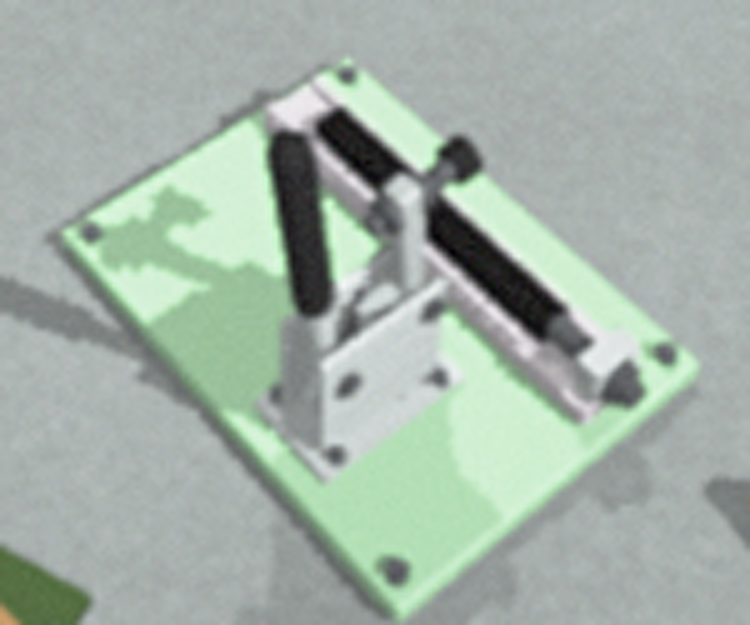

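View pics/wrist13.png

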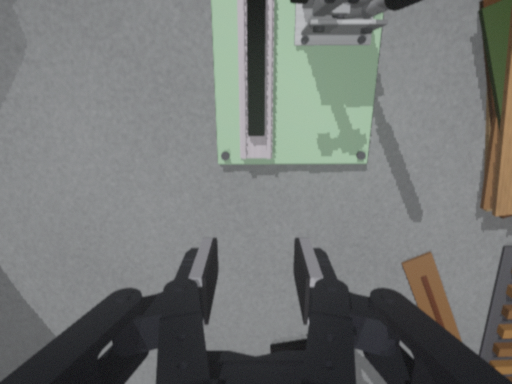

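```bash
python3 - <<'E'
from h import *
f=load("side0");s=load("scene0")
th=np.radians(-2.2);R=np.array([[np.cos(th),-np.sin(th)],[np.sin(th),np.cos(th)]]);o=np.array([.4662,.1335])
for a,b in(((301.2,108.7),(262.6,277.6)),((294.7,134.7),(267.8,311))):
    p=tri([(f,a),(s,b)]);q=(p[:2]-o)@R;print(p.round(4),"fix",(q*1000).round(1),"reproj",(proj(f,p)-a).round(1),(proj(s,p)-b).round(1))
print("oilcan base",onz(f,(300,107),0).round(3),(o+R@[.145,.035]).round(4))
for x,y in((75,35),(89.6,35),(200,35)):print(x,y,(o+R@np.array([x,y])/1000*1).round(4))
E
```

```text
[0.5853 0.1615 0.1949] fix [117.9  32.6] reproj [[-0.5 -0.2]] [[-0.9  0.3]]
[0.5728 0.1633 0.0911] fix [105.4  33.8] reproj [[-0.7 -0.3]] [[-1.1  0.4]]
oilcan base [0.658 0.409 0.   ] [0.6124 0.1629]
75 35 [0.5425 0.1656]
89.6 35 [0.5571 0.165 ]
200 35 [0.6674 0.1608]
```

{"api": "send_rows", "payload": {
  "moves": [15,5,0,10.6,35,15,0,21.2,55,25,0,31.8,75,35,0,42.4,95,45,0,53,115,55,0,63.6,135,65,0,74.2,145.5,71,0,84.8],
  "hand": 1
}}

```text
clock: 17.18
tcp_pos: [0.5383, 0.1661, 0.2262]
orientation: [3.14, 0.064, -0.004]
contact_force: [0.2, -0.9, 0.2]
grip_width: -0.0002
```

{"api": "send_rows", "payload": {
  "moves": [0,0,5,4.8,0,0,20,4.8,0,0,40,4.8,0,0,57,4.8,0,0,63,4.8,0,0,63,4.8]
}}

```text
clock: 17.92
tcp_pos: [0.5387, 0.1648, 0.1644]
orientation: [3.141, -0.06, -0.001]
contact_force: [-0.2, -0.3, 0.2]
grip_width: 0.0001
```

```bash
python3 - <<'E'
from h import *
rep();s=snap("scene",14);f=snap("side",14);g=snap("wrist",14)
crop(f,'c_side14.png',235,80,110,110,6);crop(s,'c_scene14.png',205,220,150,150,4)
E
```

```text
t 17.93 tcp [0.5387 0.1648 0.1644] xyaw -2.19 zax [-0.001 -0.    -1.   ] F [-0.16 -0.28  0.16] w 0.0001 q [-0.49  0.37  0.1   1.9  -0.05  0.88 -1.97]
```

View pics/c_side14.png

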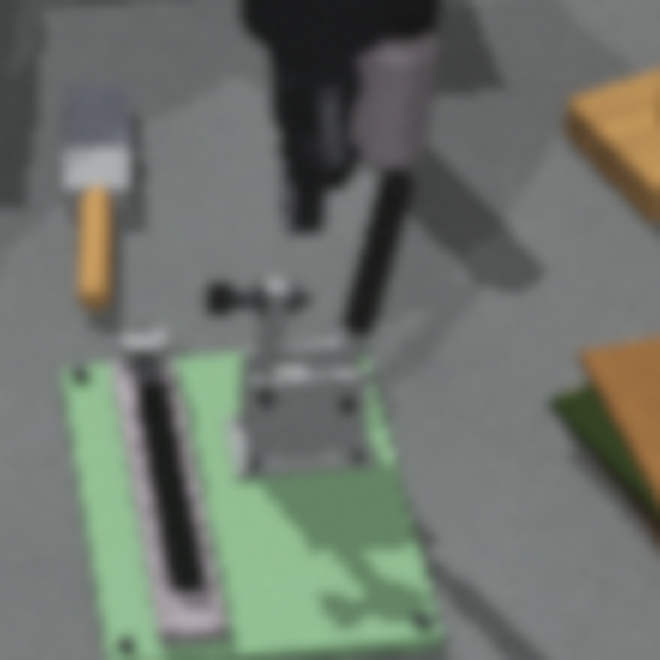

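View pics/c_scene14.png

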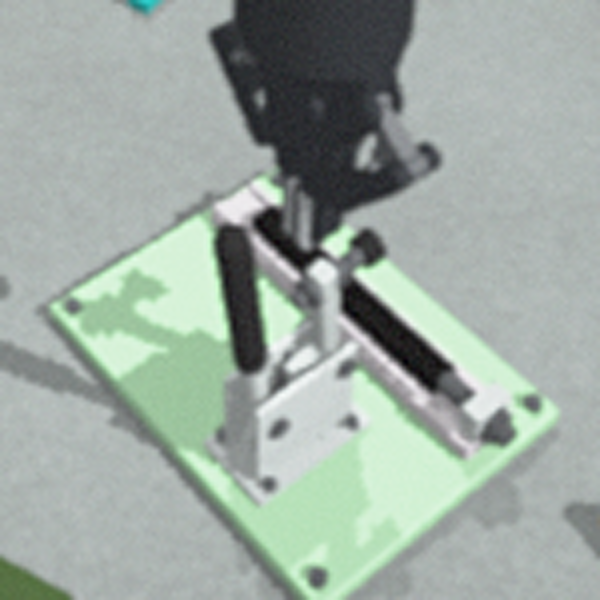

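View pics/wrist14.png

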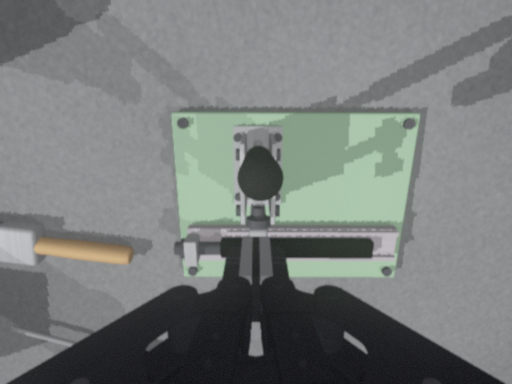

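```bash
python3 - <<'E'
import numpy as np
for t in np.arange(0,1.46,.06):
    p=t+np.radians(5);rho=110
    print(round(t,2),round(100+rho*np.sin(p)-9*np.cos(p)-11-71.2,1),round(164.4-(55+rho*np.cos(p)+9*np.sin(p)),1))
E
```

```text
0.0 18.4 -1.0
0.06 25.0 -0.7
0.12 31.6 -0.1
0.18 38.2 0.9
0.24 44.6 2.3
0.3 51.0 4.1
0.36 57.3 6.3
0.42 63.4 8.9
0.48 69.3 11.8
0.54 75.1 15.1
0.6 80.6 18.7
0.66 86.0 22.6
0.72 91.0 26.8
0.78 95.9 31.4
0.84 100.4 36.2
0.9 104.6 41.3
0.96 108.6 46.6
1.02 112.2 52.2
1.08 115.4 57.9
1.14 118.3 63.9
1.2 120.9 70.0
1.26 123.1 76.2
1.32 124.9 82.6
1.38 126.3 89.1
1.44 127.3 95.6
```

{"api": "send_rows", "payload": {
  "moves": [4,-1.5,0,0,8,-1.5,0,0,12,-1.5,0,0,15,-1.5,0,0,18,-1.5,-1,0,20,-1.5,-1,0,20,-1.5,-1,0]
}}

```text
clock: 18.95
tcp_pos: [0.5591, 0.1657, 0.1659]
orientation: [-3.141, 0.061, -0.0]
contact_force: [0.1, -0.2, 0.9]
grip_width: 0.0001
```

```bash
python3 - <<'E'
from h import *
rep();f=snap("side",15);g=snap("wrist",15)
crop(f,'c_side15.png',235,80,110,110,6);crop(g,'c_w15.png',130,80,300,260,2.2)
E
```

```text
t 18.95 tcp [0.5591 0.1657 0.1659] xyaw -2.21 zax [ 0.  0. -1.] F [ 0.12 -0.16  0.93] w 0.0001 q [-0.48  0.4   0.11  1.85 -0.05  0.9  -1.96]
```

View pics/c_side15.png

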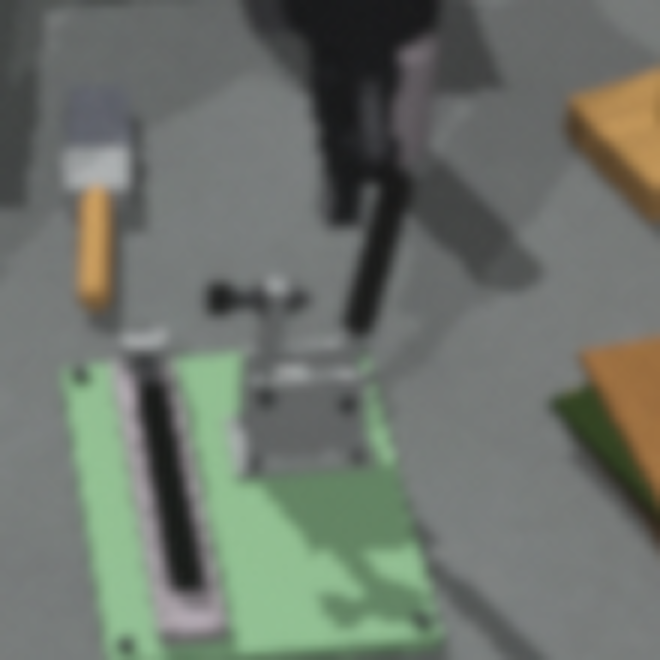

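View pics/c_w15.png

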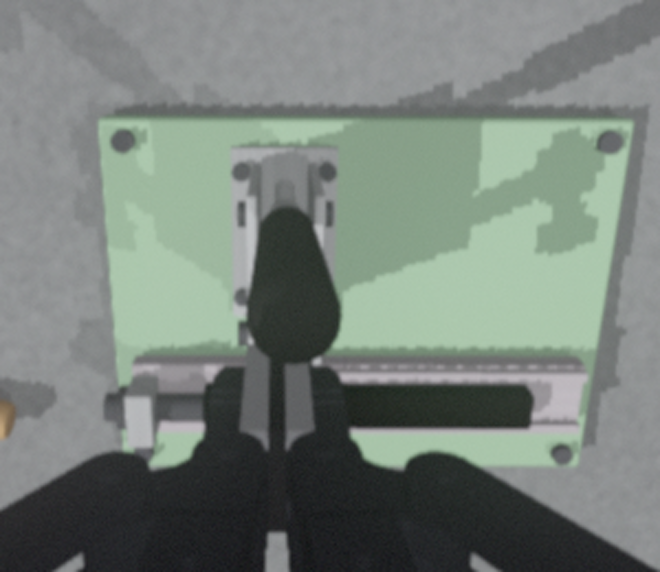

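The handle is at crop column 293 and the fingers at 278, so I need to shift about 3 mm towards -y. There is about 3 mm left to contact.

{"api": "send_rows", "payload": {
  "moves": [1,1.5,0,0,1,3,0,0,5,3,0.1,0,8.5,3,0.3,0,15.1,3,0.9,0,21.7,3,1.9,0,28.1,3,3.3,0]
}}

```text
clock: 19.92
tcp_pos: [0.5868, 0.1614, 0.1621]
orientation: [3.141, -0.06, -0.002]
contact_force: [-3.5, -1.8, -1.0]
grip_width: -0.0004
```

```bash
python3 - <<'E'
from h import *
rep();f=snap("side",16);g=snap("wrist",16);s=snap("scene",16)
crop(f,'c_side16.png',235,80,110,110,6);crop(g,'c_w16.png',130,80,300,260,2.2);crop(s,'c_scene16.png',195,220,160,150,4)
E
```

```text
t 19.93 tcp [0.5868 0.1614 0.1621] xyaw -2.2 zax [-0.001 -0.    -1.   ] F [-3.52 -1.85 -1.04] w -0.0004 q [-0.45  0.44  0.11  1.79 -0.06  0.91 -1.93]
```

View pics/c_side16.png

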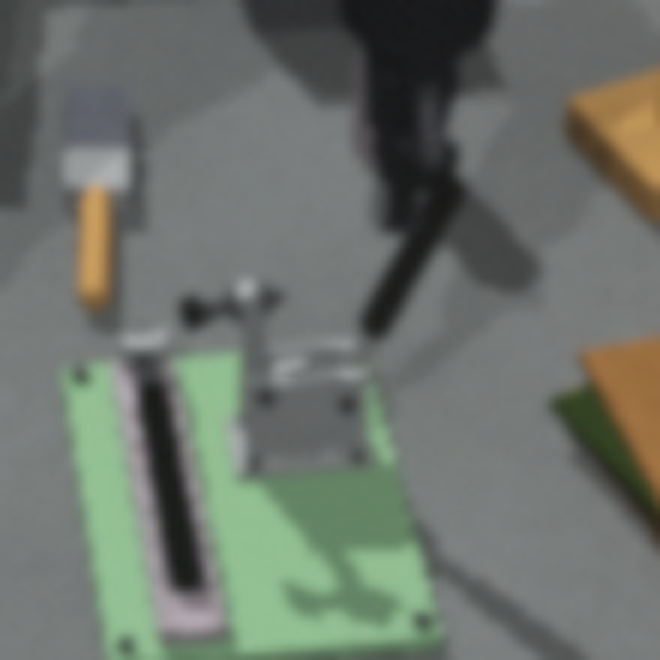

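View pics/c_w16.png

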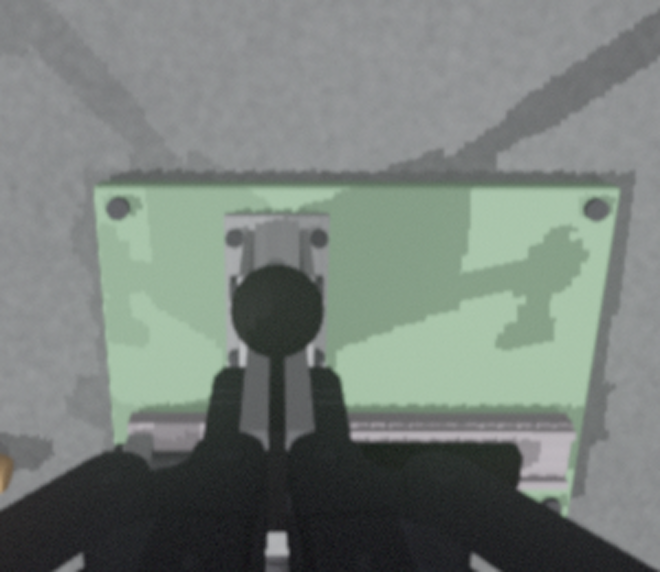

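View pics/c_scene16.png

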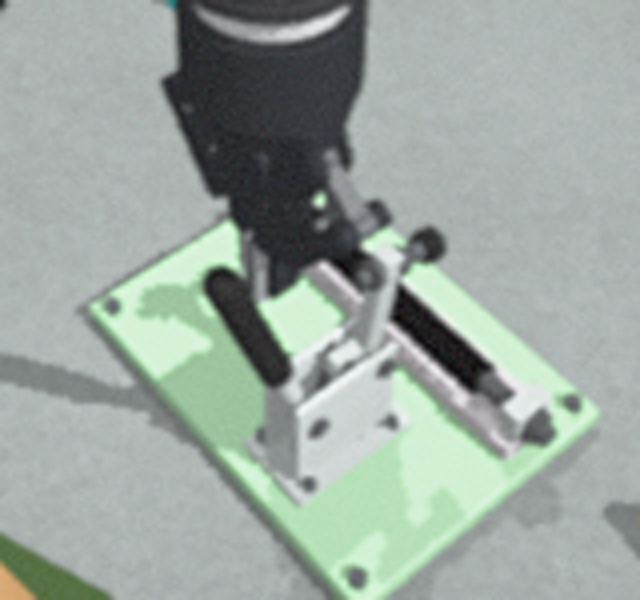

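The handle follows the finger centrally, at about 0.24 rad with 3.5 N. I'll continue along the arc.

{"api": "send_rows", "payload": {
  "moves": [6.4,0,1.8,0,12.7,0,4,0,18.8,0,6.6,0,24.7,0,9.5,0,30.5,0,12.8,0]
}}

```text
clock: 20.7
tcp_pos: [0.6173, 0.1606, 0.1495]
orientation: [3.141, -0.06, -0.002]
contact_force: [-6.3, 0.1, 1.5]
grip_width: -0.0002
```

{"api": "send_rows", "payload": {
  "moves": [5.5,0,3.6,0,10.9,0,7.5,0,15.9,0,11.7,0]
}}

```text
clock: 21.08
tcp_pos: [0.6329, 0.1599, 0.1378]
orientation: [3.141, -0.06, -0.003]
contact_force: [-6.9, -1.2, 4.3]
grip_width: -0.0002
```

```bash
python3 - <<'E'
from h import *
rep();f=snap("side",17);s=snap("scene",17)
crop(f,'c_side17.png',235,80,130,110,6);crop(s,'c_scene17.png',195,220,160,150,4)
E
```

```text
t 21.07 tcp [0.6329 0.1599 0.1378] xyaw -2.2 zax [-0.002 -0.    -1.   ] F [-6.91 -1.19  4.34] w -0.0002 q [-0.42  0.54  0.11  1.7  -0.07  0.91 -1.89]
```

View pics/c_side17.png

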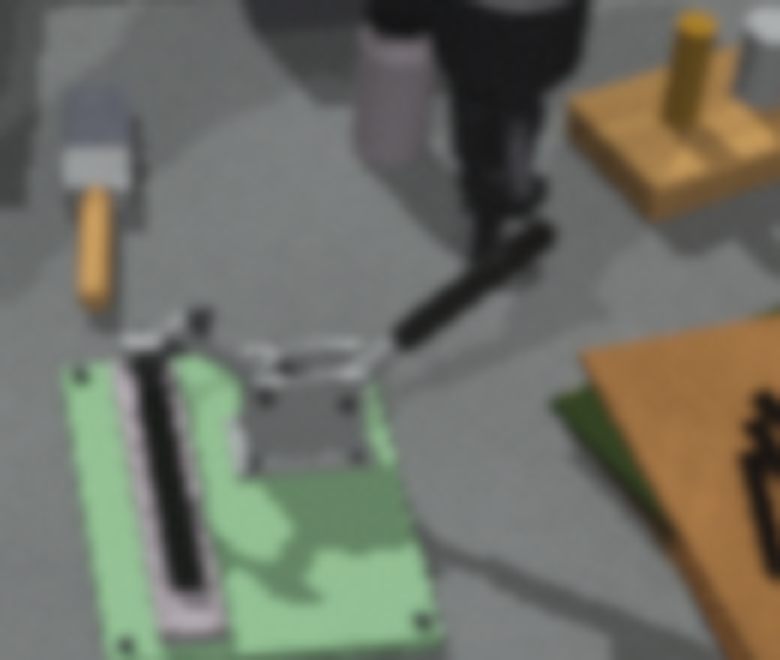

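View pics/c_scene17.png

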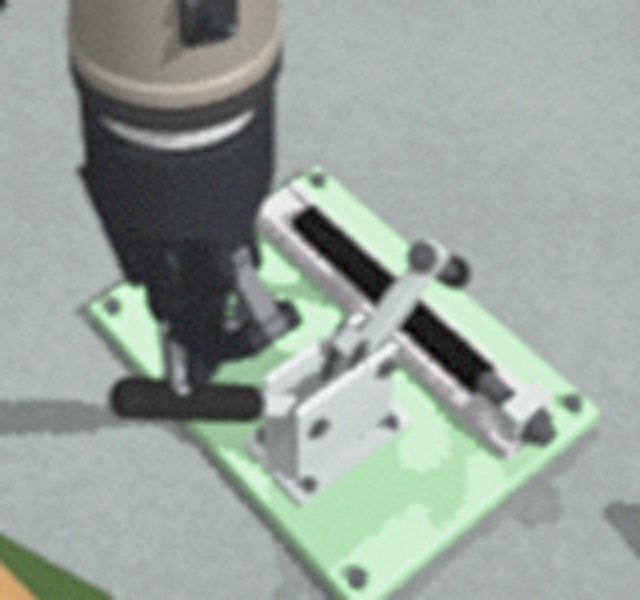

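{"api": "send_rows", "payload": {
  "moves": [4.9,0,4.6,0,9.4,0,9.4,0,13.6,0,14.5,0,17.6,0,19.8,0]
}}

```text
clock: 21.68
tcp_pos: [0.6505, 0.1592, 0.1183]
orientation: [3.141, -0.06, -0.002]
contact_force: [-7.8, -0.2, 4.2]
grip_width: 0.0004
```

{"api": "send_rows", "payload": {
  "moves": [3.6,0,5.6,0,6.8,0,11.3,0,9.7,0,17.3,0]
}}

```text
clock: 22.05
tcp_pos: [0.6608, 0.1589, 0.1012]
orientation: [-3.141, 0.06, 0.0]
contact_force: [-6.4, -1.8, 5.1]
grip_width: -0.0
```

```bash
python3 - <<'E'
from h import *
rep();f=snap("side",18);s=snap("scene",18)
crop(f,'c_side18.png',235,80,130,110,6);crop(s,'c_scene18.png',195,220,160,150,4)
E
```

```text
t 22.05 tcp [0.6608 0.1589 0.1012] xyaw -2.2 zax [-0.  0. -1.] F [-6.35 -1.76  5.12] w -0.0 q [-0.4   0.62  0.11  1.65 -0.08  0.88 -1.87]
```

View pics/c_side18.png

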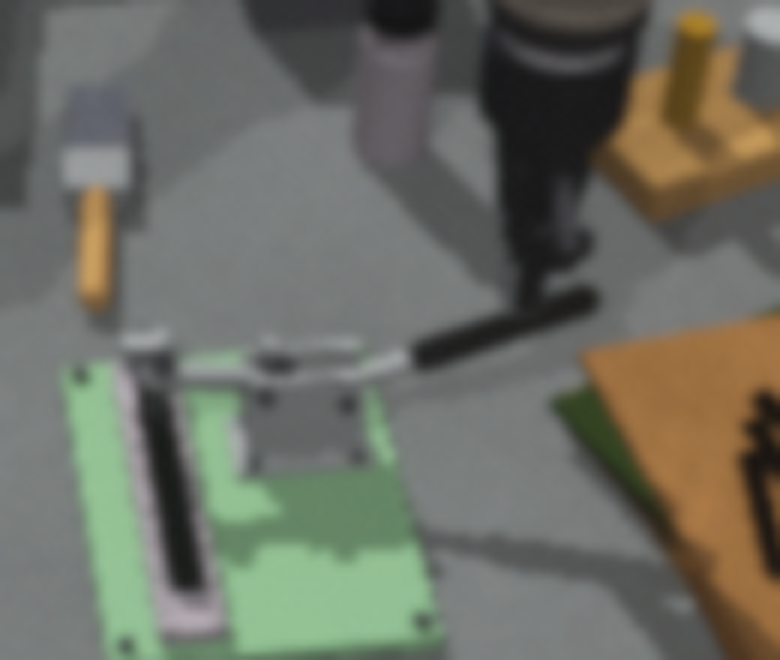

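View pics/c_scene18.png

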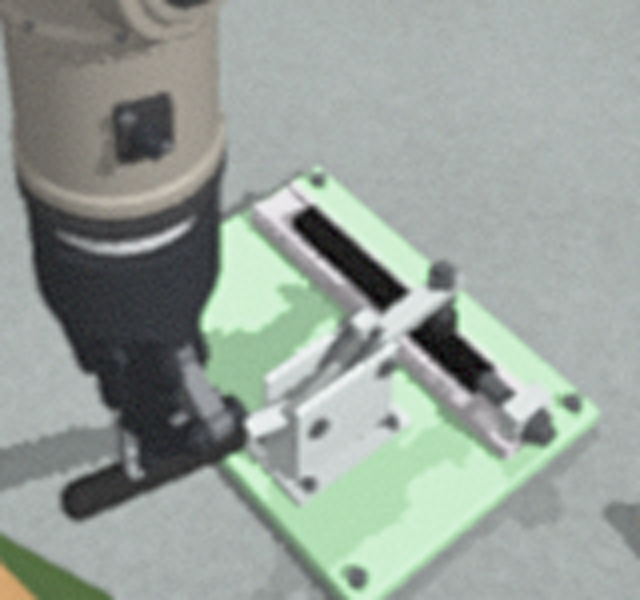

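{"api": "send_rows", "payload": {
  "moves": [2.6,0,6.1,0,4.8,0,12.3,0,6.6,0,18.7,0]
}}

```text
clock: 22.52
tcp_pos: [0.6678, 0.1586, 0.0828]
orientation: [-3.141, 0.06, -0.002]
contact_force: [-2.7, -0.1, 3.6]
grip_width: -0.0004
```

{"api": "send_rows", "payload": {
  "moves": [0.8,0,3.3,0,1.4,0,6.5,0]
}}

```text
clock: 22.78
tcp_pos: [0.6695, 0.1586, 0.0758]
orientation: [-3.141, 0.06, -0.003]
contact_force: [-0.2, -0.0, -0.3]
grip_width: 0.0002
```

```bash
python3 - <<'E'
from h import *
rep();f=snap("side",19);s=snap("scene",19)
crop(f,'c_side19.png',235,80,130,110,6);crop(s,'c_scene19.png',195,220,160,150,4)
E
```

```text
t 22.77 tcp [0.6695 0.1586 0.0758] xyaw -2.2 zax [ 0.002  0.    -1.   ] F [-0.16 -0.01 -0.31] w 0.0002 q [-0.39  0.66  0.1   1.64 -0.08  0.84 -1.87]
```

View pics/c_side19.png

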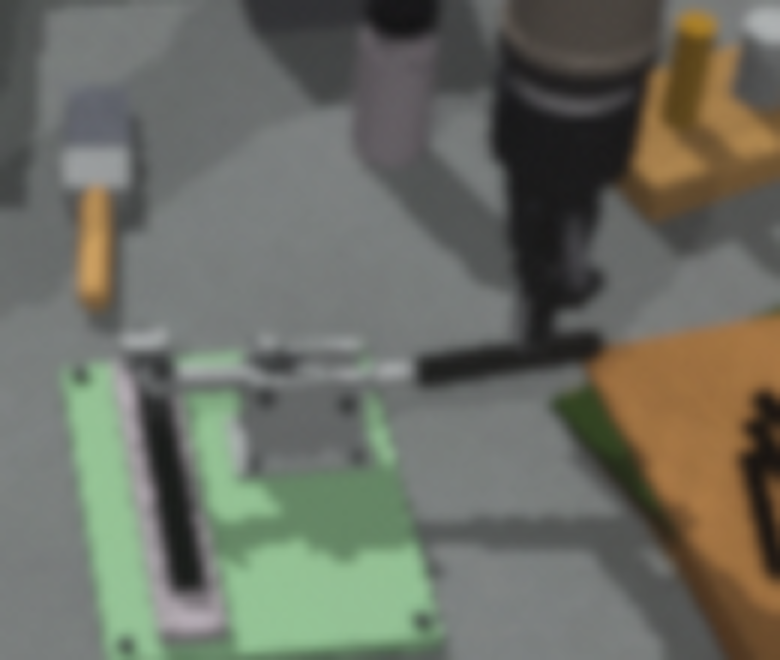

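View pics/c_scene19.png

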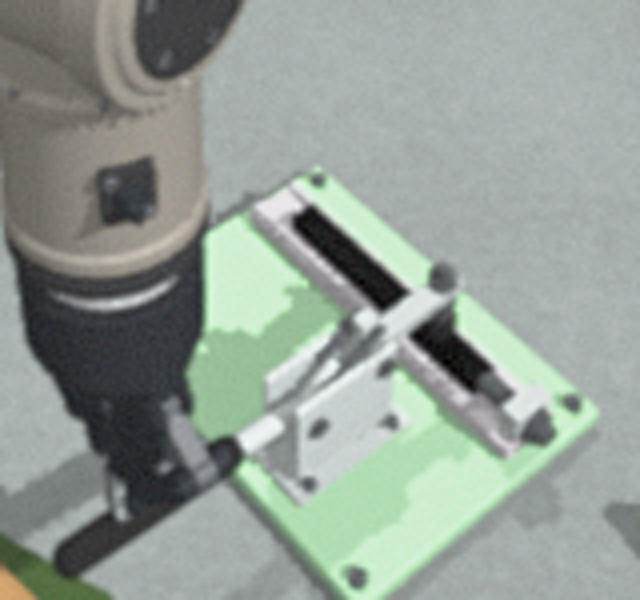

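{"api": "send_rows", "payload": {
  "moves": [0.3,0,2,0,0.5,0,4,0,0.7,0,6,0,0.7,0,6,0]
}}

```text
clock: 23.38
tcp_pos: [0.6691, 0.1585, 0.0696]
orientation: [3.141, -0.06, -0.0]
contact_force: [0.2, -0.7, -0.5]
grip_width: 0.0002
```

```bash
python3 - <<'E'
from h import *
rep();f=snap("side",20);s=snap("scene",20)
crop(f,'c_side20.png',235,80,130,110,6)
E
```

```text
t 23.38 tcp [0.6691 0.1585 0.0696] xyaw -2.2 zax [-0. -0. -1.] F [ 0.2  -0.71 -0.49] w 0.0002 q [-0.39  0.67  0.1   1.65 -0.09  0.83 -1.86]
```

View pics/c_side20.png

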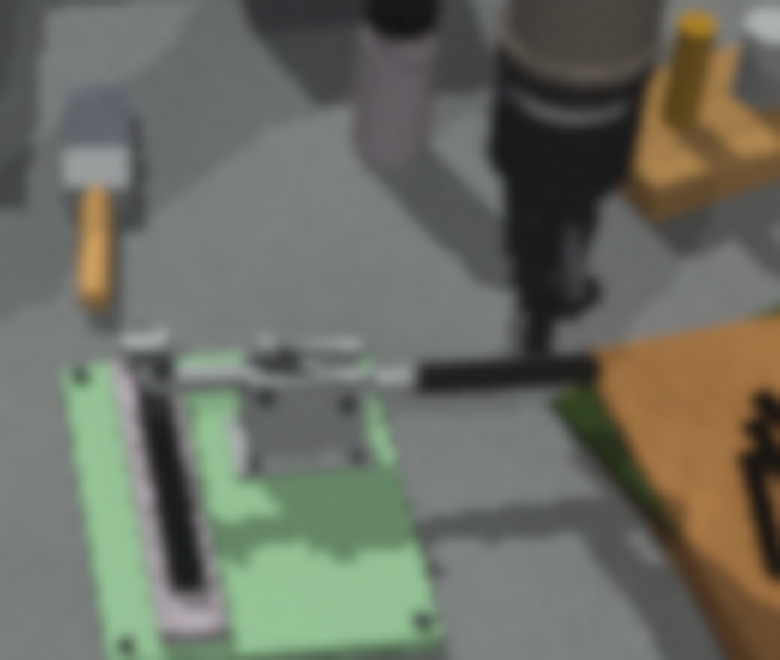

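The handle has snapped level and the tool force is about 0. I'll lift away and check.

{"api": "send_rows", "payload": {
  "moves": [0,0,-15,0,0,0,-40,0,0,0,-80,0,0,0,-120,0,0,0,-130,0,0,0,-130,0]
}}

```text
clock: 24.22
tcp_pos: [0.6695, 0.1585, 0.2008]
orientation: [-3.14, 0.06, -0.002]
contact_force: [0.5, -0.1, -1.1]
grip_width: 0.0001
```

```bash
python3 - <<'E'
from h import *
rep();f=snap("side",21);s=snap("scene",21);g=snap("wrist",21)
crop(f,'c_side21.png',235,110,110,90,7);crop(s,'c_scene21.png',265,260,80,75,10)
h=load("scene12");crop(h,'c_scene12b.png',265,260,80,75,10)
E
```

```text
t 24.23 tcp [0.6695 0.1585 0.2008] xyaw -2.2 zax [ 0.002  0.001 -1.   ] F [ 0.55 -0.06 -1.09] w 0.0001 q [-0.41  0.53  0.12  1.56 -0.07  1.06 -1.88]
```

View pics/c_side21.png

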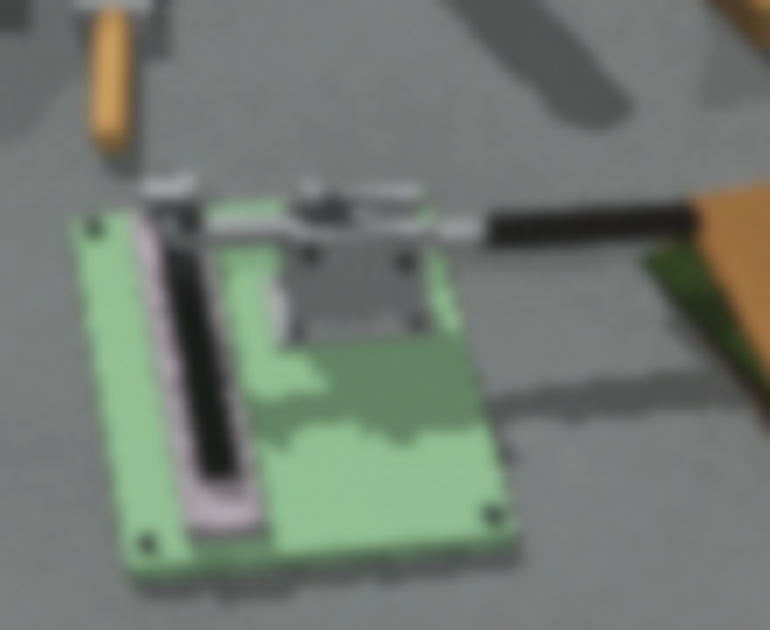

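View pics/c_scene21.png

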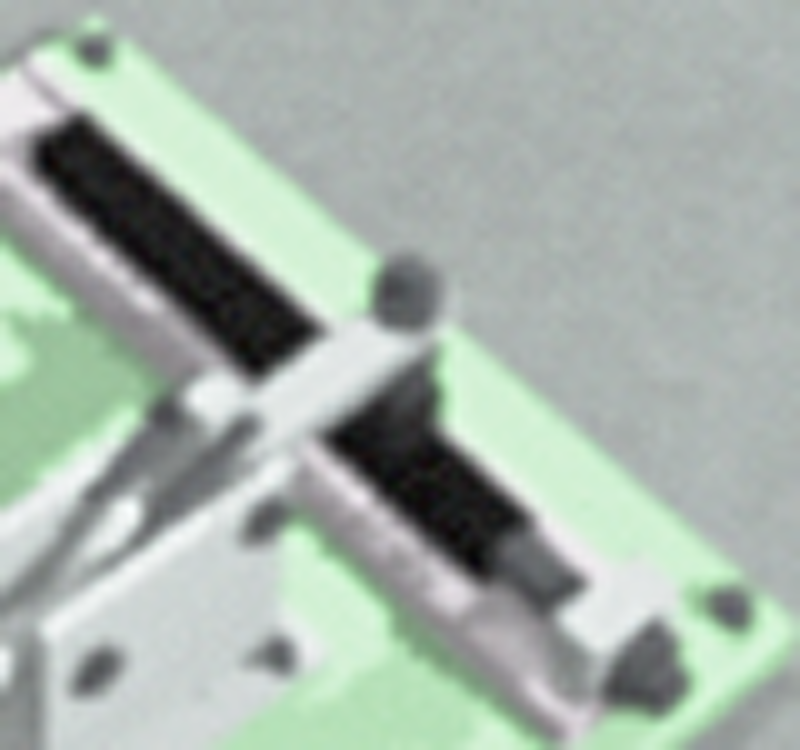

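View pics/c_scene12b.png

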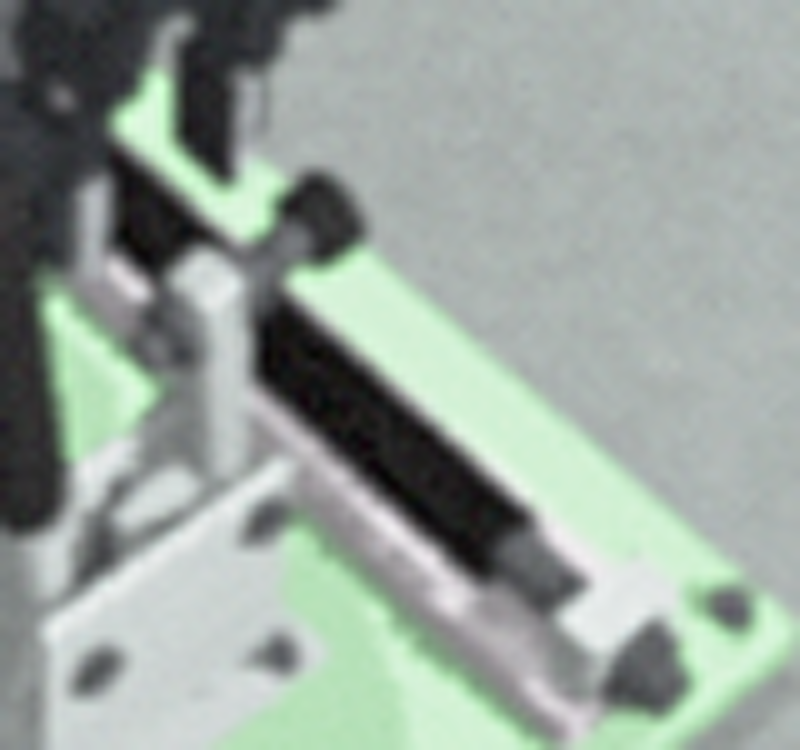

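View pics/wrist21.png

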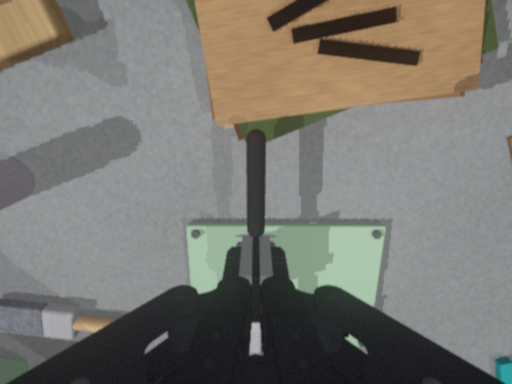

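```bash
python3 - <<'E'
from h import *
from scipy.ndimage import map_coordinates,gaussian_filter
# profile along block axis through the front edge, at several lateral offsets
for k in(10,11,12,13,14,21):
    s=load(f"scene{k}");g=s["img"].astype(float).mean(2)
    th=np.radians(-2.3);d=np.array([-np.sin(th),np.cos(th)]);n=np.array([np.cos(th),np.sin(th)])
    base=np.array([.4675,.170]);out=[]
    for lat in(-4,-2,0,2,4):
        t=np.linspace(0,.045,91);P=np.array([[*(base+d*a+n*lat/1000),.034] for a in t]);uv=proj(s,P)
        v=map_coordinates(g,[uv[:,1],uv[:,0]],order=1)
        i=np.where(v>55)[0];out.append(t[i[0]]*1000 if len(i) else np.nan)
    print(k,np.round(out,1),np.nanmean(out).round(2))
E
```

```text
10 [32.  32.  31.5 31.5 32.5] 31.9
11 [33.  33.  33.  33.5 34. ] 33.3
12 [33.  33.  33.  33.5 34. ] 33.3
13 [33.5 33.  33.  33.5 34.5] 33.5
14 [33.  33.  32.5 33.  34. ] 33.1
21 [33. 33. 33. 33. 34.] 33.2
```

```bash
python3 - <<'E'
from h import *
from scipy.ndimage import map_coordinates
for k,t in((7,.0602),(8,.0724),(12,.0831)):
    g=load(f"wrist{k}");im=g["img"].astype(float).mean(2)
    v=im[290:330,248:264].mean(1);i=np.where(np.diff(v)>0)[0];j=np.argmax(np.diff(v));
    # subpixel half level
    lo=v[:8].mean();hi=v[j+3:j+6].mean();m=(lo+hi)/2;e=np.where(v>m)[0][0];sub=290+e-1+(m-v[e-1])/(v[e]-v[e-1])
    print(k,round(sub,2),"rear rel TCP mm",((onz(g,(256,sub),.034)[1]-t)*1000).round(2), "lo/hi",round(lo),round(hi))
th=np.radians(-2.3);d=np.array([-np.sin(th),np.cos(th)]);n=np.array([np.cos(th),np.sin(th)])
for nm in("scene","side"):
  for k in(13,14,16,17,18,21):
    try:s=load(f"{nm}{k}")
    except Exception:continue
    g=s["img"].astype(float).mean(2);out=[]
    for lat in(-5,-3,0,3,5):
        t=np.linspace(0,.04,161);P=np.array([[*(np.array([.4627,.04])+d*a+n*lat/1000),.034] for a in t]);uv=proj(s,P)
        v=map_coordinates(g,[uv[:,1],uv[:,0]],order=1);m=(v.max()+v.min())/2
        i=np.where((v[:-1]>m)&(v[1:]<=m))[0];out.append(t[i[-1]]*1000 if len(i) else np.nan)
    print(nm,k,np.round(out,1),np.nanmedian(out).round(2))
E
```

```text
7 306.45 rear rel TCP mm -28.84 lo/hi 27 108
8 306.41 rear rel TCP mm -28.78 lo/hi 27 146
12 307.79 rear rel TCP mm -29.81 lo/hi 44 153
scene 13 [16.  15.8 15.8 15.5 15.8] 15.75
scene 14 [16.  15.8 15.8 15.5 16. ] 15.75
scene 16 [35.  35.2 35.5 35.8 34. ] 35.25
scene 17 [16.  15.8 16.  15.5 15.8] 15.75
scene 18 [15.8 15.8 15.5 15.5 15.8] 15.75
scene 21 [15.8 15.8 15.5 15.  15. ] 15.5
side 13 [4.  4.  4.  4.2 4.2] 4.0
side 14 [4.  3.8 4.  4.2 4.2] 4.0
side 16 [4.  4.  4.  4.2 4.2] 4.0
side 17 [4.  4.  4.  4.2 4.2] 4.0
side 18 [4.  4.  4.  4.2 4.2] 4.0
side 21 [3.8 4.  4.  4.5 4.2] 4.0
```

After release the block's rear sits where the pressed position predicts (-29.8 against -29.8 mm). It has not moved in any later view. The handle is level and the tool is clear, so I'm handing in.

```bash
python3 - <<'E'
from bench import r
from h import rep
rep();print(r.hand_in())
E
```

```text
t 24.38 tcp [0.6683 0.1583 0.1982] xyaw -2.2 zax [-0.003 -0.001 -1.   ] F [0.32 0.08 0.51] w -0.0001 q [-0.41  0.53  0.12  1.56 -0.07  1.06 -1.88]
the job is handed in; nothing more can be done
None
```

The long black block is in the nest, fully home, and the toggle clamp is locked over it. I handed the job in at 24.4 s; no verdict was reported.

**What I did:**
- I gripped the 150 x 18 mm block near one end, lowered it into the nest and slid it in fine steps against the stop screw. The last press was about 5 N, with the orange pin no longer visible.
- I let go, then swung the handle over along its arc with the shut fingers, at about 9 N at most. It snapped level by itself, and I lifted the arm clear.

**Last checks:**
- **Handle and pad:** the handle is level and the pad is down on the block. I could not read the pad's force directly.
- **Block still home:** the rear end, measured after release, is where the pressed-home position predicts, to about 0.1 mm. The scene and side views showed no more than about 0.25 mm of movement after that. One reading, scene frame 16, disagreed; I took it as the gripper hiding the rear end, because the side view at that moment showed no change.
- **Front edge:** its position in the scene image is only good to about 1 mm, so it supports the rear-end check but does not prove it.
- **Arm:** the tool force reads about zero and nothing is held.

**Brief high force:** while I was feeling for the nest floor, the downward force touched about 15 N for a moment, under the 20 N you asked for. I backed off at once.

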